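Find the heavy side of a tube-rotator disc and hold it down

ROBOT

A 6-joint arm with a two-finger parallel gripper is mounted at the origin on the work surface. World frame = base frame: x ahead of the robot, y to its left, z up, the work surface at z = 0. Lengths are in m, angles in degrees, forces in N, time in s.
With the tool pointing down it reaches from about 0.4 to 0.825 m from the base axis. Payload 7 kg.
Tool frame: the origin (TCP) lies midway between the tips of the shut fingers; the grasp point (between the pads) lies 19 mm behind it; z points along the fingers, y is the direction in which the jaws open and shut (so a half turn about z gives the same grasp; the last joint's range is limited). The gripper opens to 88 mm and grips with 3 to 60 N. Pads are 19 mm wide; open, the fingers measure 130 mm over their backs; the gripper's body (78 mm by 193 mm) begins 47 mm behind the grasp point.
Start: joints at [-54.884, 20.546, 0.682, 0, -70.136, -16.507], TCP at [0.215, -0.64, 0.227] pointing down, gripper open.
Joint ranges: [-176.03, 176.03], [-82.01, 121.73], [-58.28, 71.71], [-173.87, 95.51], [-174.79, -0.11], [-173.66, 173.66]. Speed limits (degrees/s): [136.94, 136.94, 172.46, 180, 180, 180].

INTERFACE

Orientations are given as [roll, pitch, yaw] about the fixed x, y, z axes, in that order (R = Rz(yaw) Ry(pitch) Rx(roll)).
In Python, from plant import sensors, cams, job gives the robot as it stands.
- The arm moves only by the tool move_arm, never from a script. Its argument "commands" is a list of rows, each a list of 7 numbers: the finger opening in cm, from 0 to 8.76, then the shift along the tool's x, y, z in cm, then the turn, a rotation vector about the tool's x, y, z in rad. In form: [[hand, x, y, z, wx, wy, wz], ...]. A call has exactly 8 rows; each row is the pose to reach, as a shift and turn from the pose commanded when the call began, along the tool's axes at that moment; what a row does not reach only later rows make up. A row lasts 1/8 s, in which the tool goes at most 62.5 mm and 10.7 degrees, less where a joint would pass 70% of its speed; a pose out of reach is approached as far as the arm can. A call with a gripper value outside its range is refused whole. The fingers move at their own pace and stop on an object; the grip force is fixed at half the most. Time passes only in rows, so rows that repeat a pose let the fingers close, or fill a call up. It gives the time, the measured TCP pose, the force and the opening at its end, in the units of the state.
- sensors.get_obs(): the state, without advancing time (a new reading comes with each control period).
- cams.snapshot(name): name is "scene" or "top" or "wrist"; returns a dict with "frame" (420x560x3 uint8, red, green, blue), "camera_matrix" (3x3 intrinsics, pixels), "R" (3x3) and "t" (3): a world point X has camera coordinates R X + t. Camera axes: x right, y down, z forward; pixel columns grow to the right and rows downward; lengths in m; the calibration is good to about 2 mm. A picture is of the moment at which its call begins. There is no depth.
- job.close_job(): hands the job in, once; it reports no verdict.
The state is a dict: "clock": time; "joint_pos": joint angles; "qvel": joint speeds; "tau": joint torques, N m; "tool_pos": TCP position; "orientation": TCP orientation; "force": force on the tool from outside, world axes, zero at the start; "moment": the same for the moment, N m; "opening": finger opening in m.
Only numpy, scipy, OpenCV 4.12 (cv2) and the standard library are available. Lean on these libraries where they do the work, as an engineer would, in place of code of your own. Each camera call takes 0.05 s, during which the arm holds its last target.

TASK

The disc of the tube rotator has been loaded unevenly, and one side, which cannot be seen from outside, is heavier. Take the disc by its rim and turn it by hand to feel which side is heavy, then turn the heavy side straight down and hold it there: finish while still gripping the disc, with the disc at rest. Do not push the other things on the bench about.

Things in the scene. Friction and masses are not known exactly. Their poses are not given: they have to be found in the camera images.
- rotator: fixed stand: white drive housing 130 x 110 mm, 135 mm high, on a grey foot plate. Origin on the bench straight below the disc's centre; z up; y along the level axle, from the housing towards the disc's free side; x level, in the disc's plane. The housing begins 60 mm from the disc's mid-plane on the -y side; a boss of 22 mm radius reaches to 38 mm from it. Nothing stands on the +y side
- hub (a point): centre of the disc, on the axle, 125 mm above the bench; axes as rotator. The bearing drags with about 0.5 N m, so the disc stays where it is left. The drag also marks what a gripper feels, turning or just stopped, by the same amount but opposite after turning one way and the other: come to the same angle from both sides and take the middle, which is the weight's pull
- rotor: upright pale blue disc, 180 mm across, 20 mm thick: pinch its flat faces at the rim from above. Eight like purple caps on each face, 3 mm proud, out to 50 mm from the centre. Origin at the hub, y along the axle, z towards the orange mark. Can be turned on and on either way. Hidden weight: 0.27 to 0.42 N m about the axle when level with it, less by the sine towards straight down or up
- mark (a point): orange mark on the disc's rim, 90 mm from its centre; a mere reference for how far the disc has turned: it says nothing of the heavy side, which lies at an unknown angle to it, new every time, and starts at least 60 degrees away from straight down
- sharps: bystander: yellow sharps bucket, 96 mm across, 137 mm high, origin under its centre
- tipbox: bystander: green pipette-tip box, 124 x 89 mm, 67 mm high, origin under its centre
- rack: bystander: white tube rack with purple-capped tubes, 70 x 160 mm, 74 mm high, origin under its centre
There are look-alikes about, which are no part of the job. What is shaped like the rotator but green is not meant.

How it is judged (in metres and radians):
On the way:
1. the disc is gripped and has been turned some way (contact force between the fingers and rotor above 8 N and distance of mark from where it was at the start of the episode above 0.02 m), for 0.1 s.
At the end, for the whole second after the job is handed in: the disc's heavy side is within 17 degrees of straight down, the fingers are still gripping the disc (over 8 N in all), and it is at rest (under 0.1 rad/s) (angle between heavy_side_c1's own y axis and vertical above 2.84 rad and contact force between the fingers and rotor above 8 N and angular speed of rotor below 0.1 rad/s); the arm keeps its last pose, push and grip.
It fails at once if the sharps bucket was pushed more than 25 mm (distance of sharps from where it was at the start of the episode above 0.025 m).
It fails at once if the tip box was pushed more than 25 mm (distance of tipbox from where it was at the start of the episode above 0.025 m).
It fails at once if the tube rack was pushed more than 25 mm (distance of rack from where it was at the start of the episode above 0.025 m).
It also fails if it takes over 72 s, if anything falls off the work surface, if the arm or the gripper's body presses on something with over 40 N, if the wrist force passes 120 N, or if a joint passes its speed limit or range.

## Working session

There is one attempt and no reset: what is moved stays moved. The work goes in short steps, Python scripts to look and compute and a tool call to move; the robot and the scene stay as the last step left them, time stands still between calls to the robot, and variables do not carry over. Pictures are saved under pics/ and viewed, and the job is handed in when it is done.

Besides the shell and the picture viewer there is one more tool, called after "Request:" as name(argument=value, ...) on one line, values as JSON. move_arm: Moves the arm, as the interface text tells. Its arguments: {"type":"object","properties":{"commands":{"type":"array"}},"required":["commands"]}

```bash
mkdir -p pics; ls
python3 - <<'E'
from plant import sensors,cams
import cv2,pickle
print(sensors.get_obs())
for n in ("scene","top","wrist"):
    s=cams.snapshot(n); pickle.dump(s,open(f"pics/{n}0.pkl","wb"))
    cv2.imwrite(f"pics/{n}0.png",s["frame"][:,:,::-1]); print(n,s["camera_matrix"],s["R"],s["t"])
E
```

```text
pics
{'clock': 0.0, 'joint_pos': array([-5.48834950e+01,  2.05922043e+01,  6.32854146e-01, -2.07957764e-02,
       -7.01360239e+01, -1.65079044e+01]), 'qvel': array([ 0.04830828, -0.07216472, -0.01088819,  0.01222032, -0.0237664 ,
       -0.03759105]), 'tau': array([ 1.17770705e-04, -5.82722032e+01,  2.93058336e+01,  6.99735403e+00,
        6.91729132e-03, -1.60240966e-04]), 'tool_pos': array([ 0.21522002, -0.63924083,  0.2256049 ]), 'orientation': array([ 1.79903002e+02, -8.35967782e-03, -1.61398475e+02]), 'force': array([ 0.35170347, -0.97601523, -0.30365711]), 'moment': array([ 0.00525615,  0.01317485, -0.01893043]), 'opening': 0.08746250861565875}
scene [[423.76712061   0.         279.84855669]
 [  0.         423.76712061 210.00194745]
 [  0.           0.           1.        ]] [[-0.49327258  0.86966011 -0.01932516]
 [ 0.56336911  0.30245878 -0.76885235]
 [-0.66279515 -0.39014098 -0.63913426]] [ 0.23539823 -0.12379509  1.46321352]
top [[518.20639926   0.         279.87205549]
 [  0.         518.20639926 218.3738723 ]
 [  0.           0.           1.        ]] [[-2.24669357e-02 -9.99745496e-01 -2.04444995e-03]
 [-9.91346783e-01  2.25426477e-02 -1.29318925e-01]
 [ 1.29332100e-01 -8.78641077e-04 -9.91600946e-01]] [-0.02481192  0.44198025  1.6700675 ]
wrist [[355.76557788   0.         277.67601261]
 [  0.         355.76557788 213.16845486]
 [  0.           0.           1.        ]] [[-0.31864146  0.94787423  0.00143475]
 [ 0.91194954  0.30615138  0.27316547]
 [ 0.25848726  0.08835026 -0.96196599]] [ 0.67478253 -0.03516452  0.39119309]
```

View pics/scene0.png

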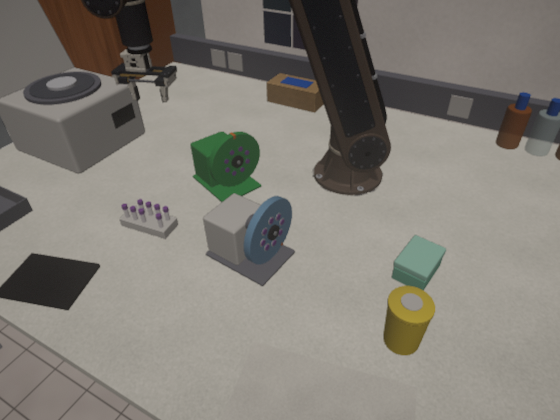

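View pics/top0.png

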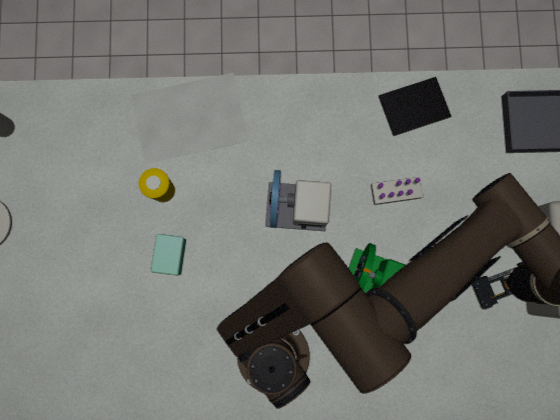

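View pics/wrist0.png

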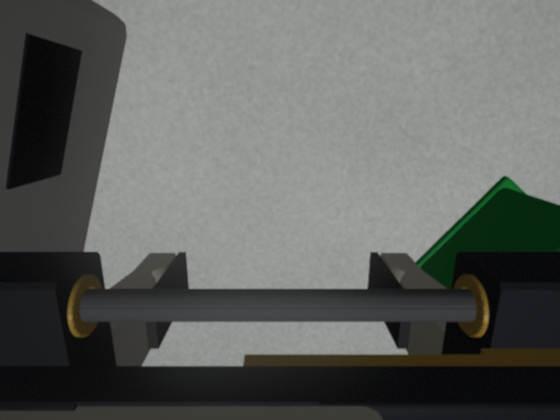

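The white-housed rotator with the blue disc is at scene (268,230) and top (276,198). The green look-alike is at scene (235,160) and top (370,270), and it is ruled out by its colour. The bucket is at top (155,184), the tip box at (168,254) and the rack at (397,190). I'll check with an enlarged crop and measure.

```bash
cat > h.py <<'E'
import numpy as np,cv2,pickle
def ray(s,p):
    K,R,t=s["camera_matrix"],s["R"],s["t"]
    d=R.T@np.linalg.inv(K)@np.array([p[0],p[1],1.0]); return -R.T@t,d/np.linalg.norm(d)
def plane(s,p,z):
    o,d=ray(s,p); return o+d*(z-o[2])/d[2]
def tri(s1,p1,s2,p2):
    o1,d1=ray(s1,p1);o2,d2=ray(s2,p2)
    a=np.linalg.lstsq(np.c_[d1,-d2],o2-o1,rcond=None)[0]
    A,B=o1+a[0]*d1,o2+a[1]*d2
    return (A+B)/2,np.linalg.norm(A-B)
def proj(s,X):
    c=s["R"]@X+s["t"];q=s["camera_matrix"]@c;return q[:2]/q[2]
E
python3 - <<'E'
from h import *
S=pickle.load(open("pics/scene0.pkl","rb"));T=pickle.load(open("pics/top0.pkl","rb"))
a=cv2.resize(S["frame"][180:290,190:310],None,fx=5,fy=5,interpolation=cv2.INTER_CUBIC)
cv2.imwrite("pics/cropS.png",a[:,:,::-1])
b=cv2.resize(T["frame"][155:245,250:350],None,fx=6,fy=6,interpolation=cv2.INTER_CUBIC)
cv2.imwrite("pics/cropT.png",b[:,:,::-1])
for n,s in(("S",S),("T",T)):
    h=cv2.cvtColor(s["frame"],cv2.COLOR_RGB2HSV)
    m=cv2.inRange(h,(98,90,50),(115,255,255))
    cs=[c for c in cv2.findContours(m,0,1)[0] if cv2.contourArea(c)>60]
    for c in cs: print(n,cv2.boundingRect(c),cv2.minAreaRect(c),cv2.contourArea(c))
E
```

```text
S (547, 98, 13, 18) ((554.25, 106.75), (11.067971229553223, 17.70875358581543), 18.434947967529297) 148.0
S (516, 93, 14, 17) ((522.5479736328125, 100.70549011230469), (10.18257999420166, 17.556175231933594), 20.556047439575195) 144.5
S (281, 77, 32, 11) ((296.5, 82.00000762939453), (30.33504295349121, 6.695340633392334), 11.888657569885254) 146.0
T (271, 170, 9, 57) ((274.3343505859375, 198.09762573242188), (7.102962017059326, 56.14259338378906), 4.184916019439697) 289.5
```

View pics/cropS.png

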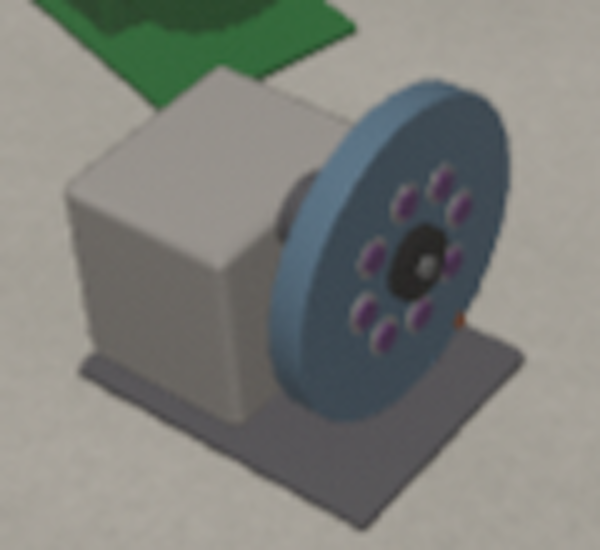

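View pics/cropT.png

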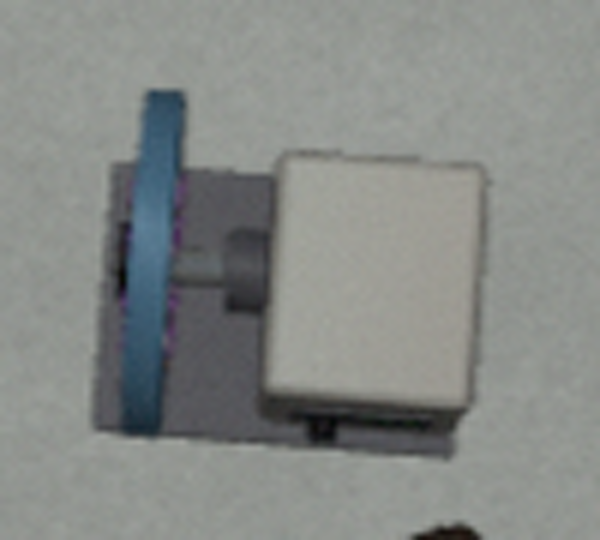

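Run:
```python
from h import *
S=pickle.load(open("pics/scene0.pkl","rb"));T=pickle.load(open("pics/top0.pkl","rb"))
print("camT",-T["R"].T@T["t"],"camS",-S["R"].T@S["t"])
A=plane(T,(277.6,170.2),.125);B=plane(T,(273.5,227.3),.125)
print("ends",A,B,np.linalg.norm(A-B),(A+B)/2, "dir deg",np.degrees(np.arctan2(*(A-B)[[1,0]])))
m=cv2.inRange(cv2.cvtColor(T["frame"],cv2.COLOR_RGB2HSV),(95,60,40),(118,255,255))
m=m[165:232,262:290];ys,xs=np.nonzero(m);c=np.polyfit(ys+165,xs+262,1);print("line",c)
for r in (172,198.7,226):
    print(r,plane(T,(np.polyval(c,r),r),.125),plane(T,(np.polyval(c,r),r),.215))
# housing top corners
def cT(x,y):return (x/6+250-.4,y/6+155-.4)
def cS(x,y):return (x/5+190-.4,y/5+180-.4)
for p,q in (((283,155),None),((488,163),(66,190)),((470,408),(0,0)),((262,390),(0,0))):
    print("hous",plane(T,cT(*p),.135))
# triangulate
# scene: corners of housing top: left(66,190) near(218,268) far(222,66) 
print("tri far-x corner,-y",tri(T,cT(488,163),S,cS(66,190)))
print("tri far-x corner,+y",tri(T,cT(283,155),S,cS(218,268)))
# hub front in T: left black at (122,255); S (418,262)
print("hub front",tri(T,cT(122,257),S,cS(415,262)))
print("rim top",tri(T,cT(152,258),S,cS(445,82)))
for c in ((155,184),(168,254),(397,190)): print(plane(T,c,.07))
```

```text
camT [ 0.22160491 -0.03330163  1.7131462 ] camS [1.15566865 0.40358602 0.84455886]
ends [ 0.58086    -0.03101713  0.125     ] [ 0.40143713 -0.01444003  0.125     ] 0.18018702999479866 [ 0.49114856 -0.02272858  0.125     ] dir deg -5.278643868266352
line [-7.55561318e-02  2.89525419e+02]
172 [ 0.57519183 -0.02754529  0.125     ] [ 0.55515411 -0.0278715   0.215     ]
198.7 [ 0.49073239 -0.0194501   0.125     ] [ 0.47548098 -0.02023506  0.215     ]
226 [ 0.40554497 -0.01128512  0.125     ] [ 0.39512111 -0.0125328   0.215     ]
hous [ 0.54485221 -0.08973524  0.135     ]
hous [ 0.53822307 -0.19547481  0.135     ]
hous [ 0.41101781 -0.18178912  0.135     ]
hous [ 0.42270858 -0.07572676  0.135     ]
tri far-x corner,-y (array([ 0.53792856, -0.19439778,  0.1312339 ]), np.float64(0.0035338423956992743))
tri far-x corner,+y (array([ 0.54649674, -0.09051123,  0.12872265]), np.float64(0.0013031512506238116))
hub front (array([ 0.49512239, -0.00640283,  0.12790547]), np.float64(0.0023771635323949067))
rim top (array([ 0.47236321, -0.01272258,  0.22441961]), np.float64(0.020093766495604785))
[0.55692077 0.36561431 0.07      ]
[0.33009365 0.32242071 0.07      ]
[ 0.51943542 -0.41378618  0.07      ]
```

```bash
cat >> h.py <<'E'
from scipy.spatial.transform import Rotation as Ro
import json
HUB=np.array([.491,-.021,.126]);PSI=np.radians(-5.3)
def R0(): return Ro.from_euler('xyz',[180,0,np.degrees(PSI)+180],degrees=True)
YR=np.array([-np.sin(PSI),np.cos(PSI),0]);XR=np.array([np.cos(PSI),np.sin(PSI),0])
def cmd():
    try: c=json.load(open("cmd.json"));return np.array(c["p"]),Ro.from_quat(c["q"])
    except FileNotFoundError: return np.array([.215,-.64,.227]),Ro.from_euler('xyz',[180,0,-161.391],degrees=True)
def commit(row):
    p,R=cmd();p2=p+R.apply(np.array(row[1:4])/100);R2=R*Ro.from_rotvec(row[4:7])
    json.dump(dict(p=list(p2),q=list(R2.as_quat())),open("cmd.json","w"))
def pose(th,r,off=0,hub=None): # th deg from top, positive = toward +x_r (rot about +y_r)
    hub=HUB if hub is None else hub
    rot=Ro.from_rotvec(YR*np.radians(th))
    return hub+rot.apply([0,0,r])+YR*off, rot*R0()
def row(hand,P):
    p,R=cmd();d=R.inv().apply(P[0]-p)*100;w=(R.inv()*P[1]).as_rotvec()
    return [hand]+[round(float(v),2) for v in d]+[round(float(v),3) for v in w]
E
python3 - <<'E'
from h import *
print(row(8.7,pose(0,.204)))
E
```

```text
[8.7, -45.91, 49.86, -10.3, -0.0, -0.0, 0.417]
```

Request:
move_arm(commands=[[8.7,0,0,-5,0,0,0],[8.7,-2,2.2,-9,0,0,0.05],[8.7,-5.5,6,-10.3,0,0,0.1],[8.7,-9.5,10.3,-10.3,0,0,0.16],[8.7,-13.5,14.7,-10.3,0,0,0.22],[8.7,-17.5,19,-10.3,0,0,0.28],[8.7,-21.5,23.4,-10.3,0,0,0.34],[8.7,-25.5,27.7,-10.3,0,0,0.417]])

```text
clock: 1.15
tool_pos: [0.3689, -0.2939, 0.3296]
orientation: [180.0, 0.0, 174.6]
force: [2.0, -0.3, 0.2]
opening: 0.0871
```

Run:
```python
from h import *
from plant import sensors
commit([8.7,-25.5,27.7,-10.3,0,0,0.417])
print(cmd()[0],sensors.get_obs()["tool_pos"],sensors.get_obs()["orientation"])
print(row(8.7,pose(0,.204)))
for t in (-30,30):print(row(8.7,pose(t,.204)))
```

```text
[ 0.3682752  -0.29610945  0.33      ] [ 0.36888067 -0.29394927  0.32958581] [1.79994780e+02 2.11987967e-02 1.74574615e+02]
[8.7, -9.69, 28.52, 0.0, -0.0, -0.0, 0.0]
[8.7, 0.51, 28.53, 2.73, 0.0, -0.524, 0.0]
[8.7, -19.89, 28.52, 2.73, -0.0, 0.524, 0.0]
```

Request:
move_arm(commands=[[8.7,-2.5,4.5,0,0,0.05,0],[8.7,-5,10,0,0,0.15,0],[8.7,-8,15,0.5,0,0.25,0],[8.7,-12,20,1,0,0.35,0],[8.7,-16,25,2,0,0.45,0],[8.7,-19.9,28.5,2.7,0,0.524,0],[8.7,-19.9,28.5,2.7,0,0.524,0],[8.7,-19.9,28.5,2.7,0,0.524,0]])

```text
clock: 2.15
tool_pos: [0.5933, -0.0303, 0.3011]
orientation: [-179.9, -30.2, 174.7]
force: [-0.9, 0.6, 0.2]
opening: 0.0871
```

```bash
cat >> h.py <<'E'
def read(n=4,save=None):
    from plant import sensors,cams
    F=[];M=[];ob=[]
    for i in range(n):
        o=sensors.get_obs();F.append(o["force"]);M.append(o["moment"]);ob.append(o)
        if i<n-1: s=cams.snapshot(save or "wrist")
    return np.array(F),np.array(M),ob
E
python3 - <<'E'
from h import *
commit([8.7,-19.9,28.5,2.7,0,.524,0])
F,M,o=read(4)
print(np.round(F,2),np.round(M,3),o[-1]["clock"],o[-1]["joint_pos"],o[-1]["tool_pos"],o[-1]["orientation"])
print(cmd()[0],cmd()[1].as_euler('xyz',degrees=True))
for t in (-30,0,30):print(row(8.7,pose(t,.204)))
E
```

```text
[[-0.92  0.57  0.16]
 [-1.22 -0.35  0.97]
 [ 0.14 -0.49  0.48]
 [ 0.28 -0.29  0.08]] [[-0.193 -1.529  0.029]
 [-0.189 -1.583  0.004]
 [-0.181 -1.579  0.05 ]
 [-0.24  -1.618  0.073]] 2.3 [  10.4811071    30.06660454   22.77086853   -8.39054856 -111.35556418
 -106.85577862] [ 0.59245966 -0.03111504  0.30480374] [179.95971274 -29.81143093 174.69777484]
[ 0.59267285 -0.03064439  0.303     ] [180.         -30.02298846 174.71665994]
[8.7, 17.66, 0.03, 10.24, -0.0, -1.048, 0.0]
[8.7, 10.19, 0.02, 2.77, -0.0, -0.524, 0.0]
[8.7, -0.01, 0.02, 0.04, -0.0, -0.0, 0.0]
```

Run:
```python
from h import *
for t in np.linspace(30,-45,8)[1:]:print(row(8.7,pose(t,.204)))
```

```text
[8.7, 3.79, 0.02, 0.39, -0.0, -0.187, 0.0]
[8.7, 7.45, 0.02, 1.45, -0.0, -0.374, 0.0]
[8.7, 10.85, 0.02, 3.17, -0.0, -0.561, 0.0]
[8.7, 13.87, 0.03, 5.49, -0.0, -0.748, 0.0]
[8.7, 16.41, 0.03, 8.33, -0.0, -0.935, 0.0]
[8.7, 18.37, 0.03, 11.59, 0.0, -1.122, 0.0]
[8.7, 19.69, 0.03, 15.16, 0.0, -1.309, 0.0]
```

Request:
move_arm(commands=[[8.7,3.79,0,0.39,0,-0.186,0],[8.7,7.45,0,1.45,0,-0.372,0],[8.7,10.85,0,3.17,0,-0.558,0],[8.7,13.87,0,5.5,0,-0.744,0],[8.7,16.4,0,8.3,0,-0.93,0],[8.7,18.4,0,11.6,0,-1.116,0],[8.7,19.7,0,15.2,0,-1.3,0],[8.7,19.7,0,15.2,0,-1.309,0]])

```text
clock: 3.3
tool_pos: [0.3893, -0.0215, 0.335]
orientation: [178.9, 37.7, 175.5]
force: [-0.6, -0.8, 0.3]
opening: 0.0868
```

Run:
```python
from h import *
commit([8.7,19.7,0,15.2,0,-1.309,0])
F,M,o=read(4)
print(np.round(F,2),np.round(M,3),o[-1]["clock"],o[-1]["joint_pos"],o[-1]["tool_pos"],o[-1]["orientation"])
print(cmd()[0],cmd()[1].as_euler('xyz',degrees=True))
for t in (-30,0,30):print(row(8.7,pose(t,.204)))
```

```text
[[-0.57 -0.82  0.29]
 [ 0.24 -2.68  2.69]
 [ 1.61 -0.75 -1.07]
 [-0.23  0.03 -0.72]] [[ 0.084  2.025 -0.028]
 [-0.319  1.61  -0.32 ]
 [ 0.132  2.109  0.011]
 [ 0.078  2.144 -0.079]] 3.45 [  66.83070015  -44.95485922  -58.24508305   38.3210126   -67.48717246
 -173.59314104] [ 0.38910116 -0.02364963  0.33377318] [179.12280119  37.48955738 175.17180981]
[ 0.34710033 -0.00793534  0.26996309] [180.          44.97718692 174.71665994]
[8.7, -5.32, 0.03, 0.69, 0.0, 0.261, 0.0]
[8.7, -14.46, 0.02, 5.97, 0.0, 0.785, 0.0]
[8.7, -19.75, 0.02, 15.11, 0.0, 1.309, 0.0]
```

Run:
```python
from h import *
from plant import sensors
o=sensors.get_obs()
json.dump(dict(p=list(o["tool_pos"]),q=list(Ro.from_euler('xyz',o["orientation"],degrees=True).as_quat())),open("cmd.json","w"))
for t,r in((-28,.2),(-18,.19),(-9,.18),(0,.17)):print(row(8.7,pose(t,r)))
```

```text
[8.7, 1.31, 1.15, 2.94, 0.02, 0.166, 0.008]
[8.7, -1.73, 1.1, 4.76, 0.019, 0.34, 0.01]
[8.7, -3.98, 1.04, 6.85, 0.018, 0.497, 0.011]
[8.7, -5.74, 0.98, 9.18, 0.017, 0.654, 0.013]
```

Request:
move_arm(commands=[[8.7,0.6,0.6,1.5,0.01,0.08,0.004],[8.7,1.3,1.15,2.9,0.02,0.166,0.008],[8.7,0,1.1,3.8,0.02,0.25,0.009],[8.7,-1.7,1.1,4.8,0.019,0.34,0.01],[8.7,-3,1.05,5.9,0.018,0.42,0.01],[8.7,-4,1.04,6.9,0.018,0.497,0.011],[8.7,-4.9,1,8,0.017,0.58,0.012],[8.7,-5.74,0.98,9.18,0.017,0.654,0.013]])

```text
clock: 4.45
tool_pos: [0.4915, -0.0228, 0.2936]
orientation: [-179.6, -0.4, 174.3]
force: [0.2, 0.6, 1.0]
opening: 0.0871
```

Run:
```python
from h import *
from plant import sensors,cams
commit([8.7,-5.74,.98,9.18,.017,.654,.013])
for n in ("wrist","top","scene"):
    s=cams.snapshot(n);pickle.dump(s,open(f"pics/{n}1.pkl","wb"));cv2.imwrite(f"pics/{n}1.png",s["frame"][:,:,::-1])
F,M,o=read(3);o=o[-1]
print(np.round(F,2),np.round(M,3),o["clock"],o["joint_pos"],o["tool_pos"],o["orientation"]);print(cmd()[0])
```

```text
[[-0.57 -0.35 -0.22]
 [-0.53 -0.6   0.19]
 [ 0.42  0.42  0.87]] [[-0.012 -0.008  0.008]
 [-0.029  0.024 -0.007]
 [-0.05   0.002 -0.001]] 4.7 [  20.64496421    0.81616257  -15.43302861    0.33656679  -74.15498622
 -116.35693285] [ 0.49069557 -0.02236142  0.29367261] [-179.53090784   -0.21893805  174.38017226]
[ 0.49100269 -0.02101288  0.29599535]
```

View pics/wrist1.png

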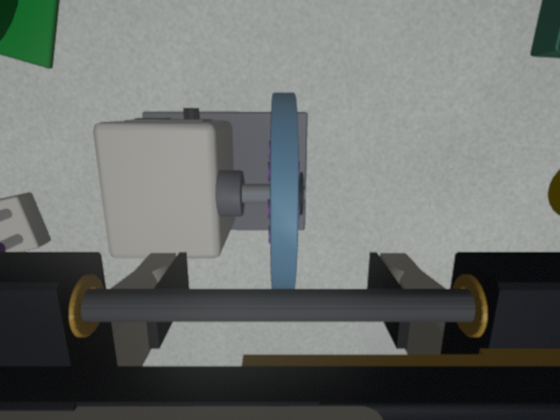

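View pics/scene1.png

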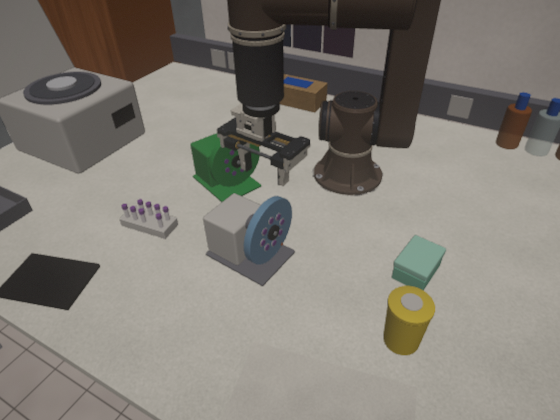

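Run:
```python
from h import *
W=pickle.load(open("pics/wrist1.pkl","rb"));T=pickle.load(open("pics/top0.pkl","rb"))
print("cam",-W["R"].T@W["t"], proj(W,HUB+XR*.09),proj(W,HUB-XR*.0+[0,0,.09]),proj(W,HUB))
m=cv2.inRange(cv2.cvtColor(W["frame"],cv2.COLOR_RGB2HSV),(95,60,40),(118,255,255))
for r in (95,100,120,150,200,240,280):
    x=np.nonzero(m[r,250:320])[0]+250; print(r,x.min(),x.max())
ys,xs=np.nonzero(m[90:290,250:320]);print(ys.min()+90)
# rim silhouette top: far end, triangulate with top view far end
tt=[(284.5,ys.min()+90)]
print(tri(W,(284.5,93),T,(277.6,170.2)))
# expected outlines
for a in range(0,100,15):
    for o in (-.01,.01):
        P=HUB+.09*(np.cos(np.radians(a))*np.array([0,0,1])+np.sin(np.radians(a))*XR)+YR*o
        print(a,o,proj(W,P))
```

```text
cam [ 0.41975148 -0.0147986   0.45327859] [281.62879129 280.90882156] [281.48615982 221.15440456] [281.18550783 193.52314504]
95 274 293
100 273 295
120 271 297
150 271 297
200 270 298
240 270 296
280 272 294
94
(array([ 0.43632712, -0.02594592,  0.76543703]), np.float64(0.012003103776113543))
0 -0.01 [267.1306462 221.2290946]
0 0.01 [295.85204639 221.07966055]
15 -0.01 [267.78248179 250.88115703]
15 0.01 [295.47844149 250.75772117]
30 -0.01 [268.6101349  273.13973398]
30 0.01 [294.83051728 273.03755938]
45 -0.01 [269.49557009 286.60099057]
45 0.01 [294.02068353 286.51372934]
60 -0.01 [270.34312076 291.51609008]
60 0.01 [293.15569263 291.43774451]
75 -0.01 [271.09085041 289.11149372]
75 0.01 [292.31663413 289.03731514]
90 -0.01 [271.70714976 280.94553265]
90 0.01 [291.55538657 280.87209214]
```

```bash
python3 - <<'E'
from h import *
W=pickle.load(open("pics/wrist1.pkl","rb"));T=pickle.load(open("pics/top0.pkl","rb"))
print(tri(W,(283.7,93.7),T,(273.5,227.3)))
HUB[1]=-.0195
a=np.radians(np.arange(-130,131,2))
P=[HUB+.09*(np.cos(t)*np.array([0,0,1])+np.sin(t)*XR) for t in a]
w=np.array([proj(W,p) for p in P]);q=np.array([proj(T,p) for p in P])
i=w[:,1].argmin();print("W near",w[i],np.degrees(a[i]));
print("T",q[q[:,1].argmin()],q[q[:,1].argmax()])
E
sed -i 's/HUB=np.array.*;PSI/HUB=np.array([.491,-.0195,.126]);PSI/' h.py
python3 - <<'E'
from h import *
for r in (.14,.1,.064):print(row(8.7,pose(0,r)))
E
```

```text
(array([ 0.40215024, -0.01220734,  0.11900099]), np.float64(0.004323008813733948))
W near [282.4266223  92.259476 ] -86.0
T [276.47962146 169.50989263] [272.50112616 227.48718132]
[8.7, 0.01, 0.15, 3.0, 0.0, 0.0, 0.0]
[8.7, 0.02, 0.15, 7.0, 0.0, 0.0, 0.0]
[8.7, 0.02, 0.15, 10.6, 0.0, 0.0, 0.0]
```

Request:
move_arm(commands=[[8.7,0,0.15,2,0,0,0],[8.7,0,0.15,5,0,0,0],[8.7,0,0.15,8,0,0,0],[8.7,0,0.15,10,0,0,0],[5,0,0.15,10.6,0,0,0],[2.5,0,0.15,10.6,0,0,0],[0.5,0,0.15,10.6,0,0,0],[0.5,0,0.15,10.6,0,0,0]])

```text
clock: 5.7
tool_pos: [0.4914, -0.0204, 0.1892]
orientation: [-179.6, -0.1, 174.6]
force: [-0.2, 0.1, 0.4]
opening: 0.0523
```

Run:
```python
from h import *
from plant import sensors,cams
commit([8.7,0,.15,10.6,0,0,0])
F,M,ob=read(3);o=ob[-1]
print(np.round(F,2),np.round(M,3),[x["opening"] for x in ob],o["clock"],o["joint_pos"],o["tool_pos"],o["orientation"]);print(cmd()[0])
s=cams.snapshot("scene");cv2.imwrite("pics/scene2.png",cv2.resize(s["frame"][100:300,150:390],None,fx=3,fy=3)[:,:,::-1])
for t in (5,10,15,20,25):print(row(.5,pose(t,.064)))
```

```text
[[-0.23  0.09  0.38]
 [ 0.07  0.27 -0.97]
 [-0.33  0.16 -0.  ]] [[ 0.045 -0.034  0.04 ]
 [-0.014 -0.056  0.01 ]
 [ 0.024 -0.034 -0.035]] [0.0523062550492385, 0.04856024672040136, 0.04482499613063039] 5.8 [  20.86804294    4.9571519   -25.1288576     0.409552    -60.22100474
 -116.51310297] [ 0.49131153 -0.02046978  0.18890529] [-1.79545559e+02 -1.17095544e-01  1.74558835e+02]
[ 0.49117059 -0.0194751   0.18999602]
[0.5, -0.54, -0.0, 0.02, 0.0, 0.088, 0.0]
[0.5, -1.09, -0.0, 0.1, 0.0, 0.175, 0.0]
[0.5, -1.64, -0.0, 0.22, 0.0, 0.262, 0.0]
[0.5, -2.17, -0.0, 0.39, 0.0, 0.349, 0.0]
[0.5, -2.69, -0.0, 0.6, 0.0, 0.437, 0.0]
```

View pics/scene2.png

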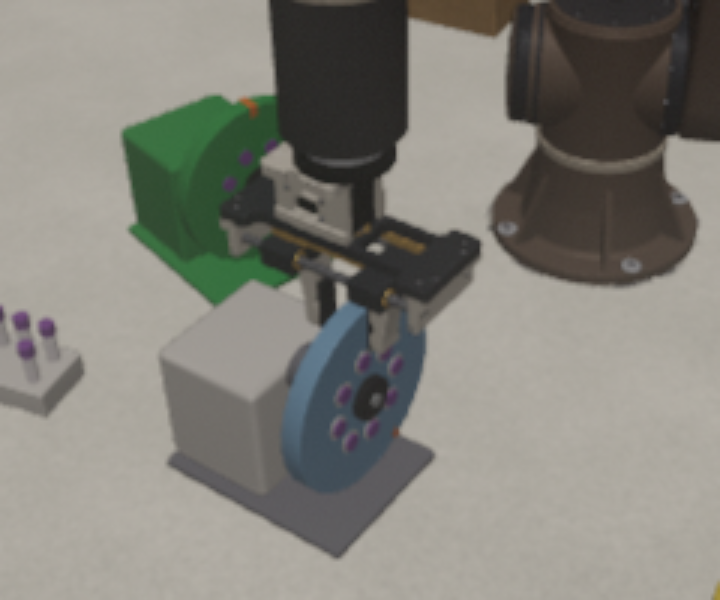

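Request:
move_arm(commands=[[0.5,0,0,0,0,0,0],[0.5,0,0,0,0,0,0],[0.5,0,0,0,0,0,0],[0.5,0,0,0,0,0,0],[0.5,-0.36,0,0.01,0,0.058,0],[0.5,-0.73,0,0.04,0,0.117,0],[0.5,-1.09,0,0.1,0,0.175,0],[0.5,-1.09,0,0.1,0,0.175,0]])

```text
clock: 6.85
tool_pos: [0.5021, -0.0204, 0.1873]
orientation: [-179.6, -10.4, 174.5]
force: [-2.4, 6.5, 5.4]
opening: 0.0196
```

```bash
cat >> h.py <<'E'
def meas(tag,direction):
    """read, log, print"""
    F,M,ob=read(4);o=ob[-1]
    R=Ro.from_euler('xyz',o["orientation"],degrees=True);z=R.apply([0,0,1])
    th=np.degrees(np.arctan2(-z@XR,-z[2]))
    f=F.mean(0);m=M.mean(0)
    p=o["tool_pos"];rel=p-HUB
    d=dict(tag=tag,dir=direction,th=th,F=list(f),M=list(m),p=list(p),z=list(z),t=o["clock"],op=o["opening"],j=list(o["joint_pos"]),tau=list(o["tau"]),Fs=F.tolist(),Ms=M.tolist())
    with open("log.jsonl","a") as g:g.write(json.dumps(d)+"\n")
    print(tag,direction,"t",o["clock"],"th %.2f r %.4f phi %.2f"%(th,np.hypot(rel@XR,rel[2]),np.degrees(np.arctan2(rel@XR,rel[2]))),"F",f.round(2),"M",m.round(3),"My",round(float(m@YR),3),"sdF",F.std(0).round(2),"sdM",M.std(0).round(3),"op",round(o["opening"],4),"j",o["joint_pos"].round(1))
E
python3 - <<'E'
from h import *
commit([.5,-1.09,0,.1,0,.175,0])
meas("g1",1)
for t in (15,20,25,30,20):print(row(.5,pose(t,.064)))
E
```

```text
g1 1 t 7.0 th 10.22 r 0.0623 phi 10.24 F [-1.51  5.66  4.03] M [ 2.529  0.531 -0.508] My 0.762 sdF [1.1  0.55 0.82] sdM [0.108 0.308 0.029] op 0.02 j [  17.2   12.6  -15.    -3.8  -71.9 -111.2]
[0.5, -0.56, -0.0, 0.02, 0.0, 0.087, 0.0]
[0.5, -1.12, -0.0, 0.09, 0.0, 0.174, 0.0]
[0.5, -1.66, -0.0, 0.21, 0.0, 0.262, 0.0]
[0.5, -2.19, -0.0, 0.38, 0.0, 0.349, 0.0]
[0.5, -1.12, -0.0, 0.09, 0.0, 0.174, 0.0]
```

Run:
```python
import json,numpy as np
d=json.loads(open("log.jsonl").readlines()[-1]);print(np.round(d["Fs"],2),np.round(d["Ms"],3),np.round(d["tau"],2))
```

```text
[[-2.39  6.45  5.35]
 [-2.73  5.88  4.03]
 [-0.05  5.04  3.19]
 [-0.86  5.29  3.54]] [[ 2.71   1.05  -0.533]
 [ 2.511  0.44  -0.529]
 [ 2.436  0.391 -0.46 ]
 [ 2.457  0.242 -0.51 ]] [ -2.71 -43.34  25.72   8.43  -0.53   0.06]
```

Request:
move_arm(commands=[[0.5,-0.38,0,0.01,0,0.058,0],[0.5,-0.75,0,0.04,0,0.117,0],[0.5,-1.12,0,0.09,0,0.174,0],[0.5,-1.48,0,0.16,0,0.233,0],[0.5,-1.84,0,0.26,0,0.291,0],[0.5,-2.19,0,0.38,0,0.349,0],[0.5,-2.19,0,0.38,0,0.349,0],[0.5,-2.19,0,0.38,0,0.349,0]])

```text
clock: 8.0
tool_pos: [0.5226, -0.0225, 0.1794]
orientation: [-179.6, -30.3, 174.3]
force: [-0.6, 5.3, 2.4]
opening: 0.02
```

Run:
```python
from h import *
commit([.5,-2.19,0,.38,0,.349,0])
meas("g2",1)
d=json.loads(open("log.jsonl").readlines()[-1]);print(np.round(d["Fs"],2),np.round(d["Ms"],3),np.round(d["tau"],2))
for t in (20,10,0):print(row(.5,pose(t,.064)))
```

```text
g2 1 t 8.15 th 30.22 r 0.0621 phi 30.69 F [-0.28  5.43  1.71] M [ 2.006 -0.927 -1.188] My -0.738 sdF [0.56 0.22 0.56] sdM [0.042 0.076 0.024] op 0.0201 j [  12.3   27.8    2.4   -8.5  -93.7 -106.2]
[[-0.57  5.25  2.36]
 [ 0.45  5.69  1.58]
 [-1.02  5.61  2.02]
 [ 0.05  5.18  0.86]] [[ 1.968 -0.818 -1.147]
 [ 2.05  -0.893 -1.206]
 [ 2.045 -0.996 -1.207]
 [ 1.959 -1.001 -1.19 ]] [-2.620e+00 -6.395e+01  2.554e+01  8.550e+00 -1.530e+00 -4.000e-02]
[0.5, 1.11, -0.0, 0.1, 0.0, -0.175, 0.0]
[0.5, 2.19, -0.0, 0.39, 0.0, -0.349, 0.0]
[0.5, 3.2, -0.0, 0.86, 0.0, -0.524, 0.0]
```

Request:
move_arm(commands=[[0.5,0.38,0,0.01,0,-0.058,0],[0.5,0.75,0,0.05,0,-0.117,0],[0.5,1.11,0,0.1,0,-0.175,0],[0.5,1.48,0,0.18,0,-0.233,0],[0.5,1.84,0,0.27,0,-0.291,0],[0.5,2.19,0,0.39,0,-0.349,0],[0.5,2.19,0,0.39,0,-0.349,0],[0.5,2.19,0,0.39,0,-0.349,0]])

```text
clock: 9.15
tool_pos: [0.5014, -0.0204, 0.1873]
orientation: [-179.6, -10.2, 174.5]
force: [-4.2, 7.9, 0.7]
opening: 0.0199
```

Run:
```python
from h import *
commit([.5,2.19,0,.39,0,-.349,0])
meas("g3",-1)
d=json.loads(open("log.jsonl").readlines()[-1]);print(np.round(d["Fs"],2),np.round(d["Ms"],3),np.round(d["tau"],2))
for t in (0,-10,0):print(row(.5,pose(t,.064)))
```

```text
g3 -1 t 9.3 th 10.27 r 0.0622 phi 9.75 F [-3.64  7.72  1.34] M [ 2.979  0.346 -0.731] My 0.62 sdF [0.55 0.51 0.43] sdM [0.032 0.035 0.018] op 0.0201 j [  17.2   12.6  -15.1   -3.8  -72.  -111.2]
[[-4.18  7.91  0.73]
 [-4.2   6.86  1.16]
 [-3.02  8.01  1.84]
 [-3.16  8.12  1.62]] [[ 2.946  0.344 -0.737]
 [ 2.95   0.29  -0.755]
 [ 3.018  0.377 -0.704]
 [ 3.002  0.373 -0.728]] [ -3.54 -43.48  26.34   9.45  -0.49   0.17]
[0.5, 1.11, -0.0, 0.1, 0.0, -0.175, 0.0]
[0.5, 2.18, -0.0, 0.39, 0.0, -0.349, 0.0]
[0.5, 1.11, -0.0, 0.1, 0.0, -0.175, 0.0]
```

Run:
```python
from h import *
from plant import sensors,cams
s=cams.snapshot("scene");pickle.dump(s,open("pics/scene3.pkl","wb"))
a=pickle.load(open("pics/scene0.pkl","rb"))["frame"]
f=lambda x:cv2.resize(x[190:280,220:310],None,fx=4.4,fy=5,interpolation=cv2.INTER_CUBIC)
cv2.imwrite("pics/cmp3.png",np.hstack([f(a),f(s["frame"])])[:,:,::-1])
```

```text
(no output)
```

View pics/cmp3.png

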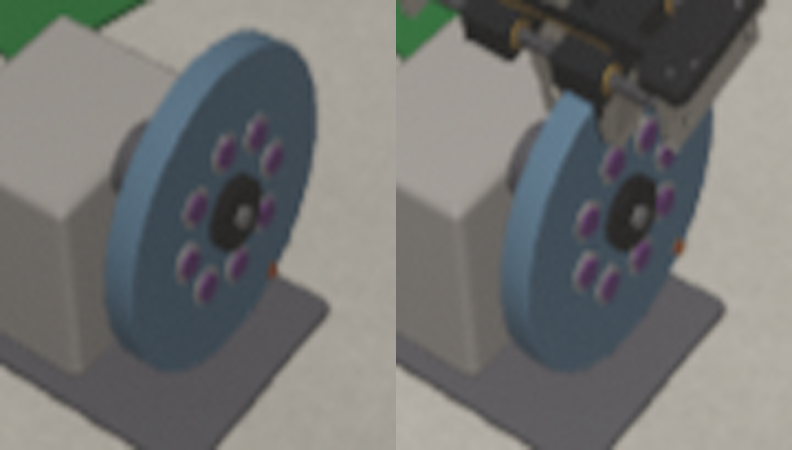

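Run:
```python
from h import *
for t in (8,6,4.2,3.2,2.4,1.6,.8,0):print(row(.5,pose(t,.064)))
```

```text
[0.5, 0.22, -0.0, 0.0, 0.0, -0.035, 0.0]
[0.5, 0.44, -0.0, 0.01, 0.0, -0.07, 0.0]
[0.5, 0.64, -0.0, 0.03, 0.0, -0.101, 0.0]
[0.5, 0.75, -0.0, 0.04, 0.0, -0.119, 0.0]
[0.5, 0.84, -0.0, 0.06, 0.0, -0.133, 0.0]
[0.5, 0.93, -0.0, 0.07, 0.0, -0.147, 0.0]
[0.5, 1.02, -0.0, 0.08, 0.0, -0.161, 0.0]
[0.5, 1.11, -0.0, 0.1, 0.0, -0.175, 0.0]
```

Request:
move_arm(commands=[[0.5,0.22,0,0,0,-0.035,0],[0.5,0.44,0,0.01,0,-0.07,0],[0.5,0.64,0,0.03,0,-0.101,0],[0.5,0.75,0,0.04,0,-0.119,0],[0.5,0.84,0,0.06,0,-0.133,0],[0.5,0.93,0,0.07,0,-0.147,0],[0.5,1.02,0,0.08,0,-0.161,0],[0.5,1.11,0,0.1,0,-0.175,0]])

```text
clock: 10.35
tool_pos: [0.4914, -0.0193, 0.1883]
orientation: [-179.6, -0.1, 174.5]
force: [1.0, 7.1, -1.4]
opening: 0.0202
```

Run:
```python
from h import *
commit([.5,1.11,0,.1,0,-.175,0])
meas("c0",-1)
d=json.loads(open("log.jsonl").readlines()[-1]);print(np.round(d["Fs"],2),np.round(d["Ms"],3),np.round(d["tau"],2))
for t in (-2,-4,-6,-6,-4.5,-3,-1.5,0):print(row(.5,pose(t,.064)))
```

```text
c0 -1 t 10.5 th 0.15 r 0.0623 phi 0.12 F [ 0.38  7.31 -1.86] M [ 3.048 -0.051 -0.199] My 0.231 sdF [0.64 0.57 0.7 ] sdM [0.104 0.205 0.053] op 0.0199 j [  20.9    5.   -25.1    0.3  -60.2 -116.5]
[[ 0.96  7.06 -1.37]
 [ 0.73  7.09 -2.95]
 [ 0.54  6.8  -1.98]
 [-0.7   8.28 -1.13]] [[ 3.059  0.008 -0.129]
 [ 2.889 -0.378 -0.273]
 [ 3.062 -0.021 -0.216]
 [ 3.181  0.187 -0.176]] [ -3.54 -34.75  25.73   9.07  -0.94   0.15]
[0.5, 0.22, -0.0, 0.0, 0.0, -0.035, 0.0]
[0.5, 0.44, -0.0, 0.01, 0.0, -0.07, 0.0]
[0.5, 0.66, -0.0, 0.03, 0.0, -0.104, 0.0]
[0.5, 0.66, -0.0, 0.03, 0.0, -0.104, 0.0]
[0.5, 0.5, -0.0, 0.02, 0.0, -0.078, 0.0]
[0.5, 0.33, -0.0, 0.01, 0.0, -0.052, 0.0]
[0.5, 0.16, -0.0, -0.0, 0.0, -0.026, 0.0]
[0.5, -0.0, -0.0, -0.0, 0.0, 0.0, 0.0]
```

Request:
move_arm(commands=[[0.5,0.22,0,0,0,-0.035,0],[0.5,0.44,0,0.01,0,-0.07,0],[0.5,0.66,0,0.03,0,-0.104,0],[0.5,0.66,0,0.03,0,-0.104,0],[0.5,0.5,0,0.02,0,-0.078,0],[0.5,0.33,0,0.01,0,-0.052,0],[0.5,0.16,0,0,0,-0.026,0],[0.5,0,0,0,0,0,0]])

```text
clock: 11.5
tool_pos: [0.4905, -0.0192, 0.1883]
orientation: [-179.6, -0.3, 174.5]
force: [-5.4, 9.2, 2.5]
opening: 0.0198
```

Run:
```python
from h import *
meas("c0",1)
d=json.loads(open("log.jsonl").readlines()[-1]);print(np.round(d["Fs"],2),np.round(d["Ms"],3),np.round(d["tau"],2))
```

```text
c0 1 t 11.65 th 0.25 r 0.0623 phi -0.05 F [-5.17  9.44  3.87] M [ 3.822  1.703 -0.172] My 2.049 sdF [0.93 0.67 1.67] sdM [0.214 0.427 0.051] op 0.0197 j [  20.9    5.   -25.1    0.3  -60.3 -116.5]
[[-5.36  9.18  2.52]
 [-6.31 10.58  6.12]
 [-5.3   9.1   4.8 ]
 [-3.72  8.9   2.03]] [[ 3.627  1.595 -0.239]
 [ 4.174  2.4   -0.201]
 [ 3.808  1.58  -0.11 ]
 [ 3.678  1.238 -0.137]] [ -4.3  -32.2   26.1    9.4   -0.34   0.18]
```

```bash
python3 - <<'E'
s=open("h.py").read()
s=s.replace("read(4);o=ob[-1]\n    R=","read(6);o=ob[-1]\n    R=").replace('tau=list(o["tau"])','tau=np.mean([x["tau"] for x in ob],0).tolist(),taus=[x["tau"].tolist() for x in ob]')
s=s.replace('print(tag,direction,"t"','print("tau",np.round([x["tau"] for x in ob],2).tolist());print("F/M",np.c_[F,M].round(2).tolist());print(tag,direction,"t"')
s+='''
def arc(angs,r=.064,hand=.5):
    print(json.dumps([row(hand,pose(t,r)) for t in angs]))
'''
open("h.py","w").write(s)
E
python3 - <<'E'
from h import *
arc([5,11,16,18.5,19.5,20,20,20])
E
```

```text
[[0.5, -0.56, -0.0, 0.02, 0.0, 0.088, 0.0], [0.5, -1.23, -0.0, 0.11, 0.0, 0.192, 0.0], [0.5, -1.77, -0.0, 0.25, 0.0, 0.279, 0.0], [0.5, -2.04, -0.0, 0.33, 0.0, 0.323, 0.0], [0.5, -2.14, -0.0, 0.36, 0.0, 0.341, 0.0], [0.5, -2.19, -0.0, 0.38, 0.0, 0.349, 0.0], [0.5, -2.19, -0.0, 0.38, 0.0, 0.349, 0.0], [0.5, -2.19, -0.0, 0.38, 0.0, 0.349, 0.0]]
```

Request:
move_arm(commands=[[0.5,-0.56,0,0.02,0,0.088,0],[0.5,-1.23,0,0.11,0,0.192,0],[0.5,-1.77,0,0.25,0,0.279,0],[0.5,-2.04,0,0.33,0,0.323,0],[0.5,-2.14,0,0.36,0,0.341,0],[0.5,-2.19,0,0.38,0,0.349,0],[0.5,-2.19,0,0.38,0,0.349,0],[0.5,-2.19,0,0.38,0,0.349,0]])

```text
clock: 12.65
tool_pos: [0.5113, -0.0214, 0.1847]
orientation: [-179.6, -20.4, 174.4]
force: [-5.1, 8.7, 6.3]
opening: 0.0197
```

Run:
```python
from h import *
commit([.5,-2.19,0,.38,0,.349,0])
meas("d20",1)
arc([25,32,36,38.5,39.5,40,40,40])
arc([25,30,30,26,22.5,20.6,20,20])
```

```text
tau [[-3.88, -51.93, 26.65, 9.78, 0.68, 0.0], [-3.86, -52.02, 26.64, 9.77, 0.67, 0.0], [-3.85, -52.07, 26.64, 9.77, 0.66, 0.0], [-3.85, -52.1, 26.63, 9.77, 0.65, 0.0], [-3.85, -52.11, 26.63, 9.77, 0.65, 0.0], [-3.84, -52.12, 26.63, 9.77, 0.65, 0.0]]
F/M [[-5.06, 8.72, 6.27, 3.26, 1.55, -1.2], [-5.66, 8.15, 5.19, 3.22, 1.56, -1.13], [-6.03, 7.8, 5.62, 3.26, 1.52, -1.17], [-5.19, 7.98, 5.09, 3.25, 1.58, -1.18], [-4.91, 7.59, 4.87, 3.24, 1.58, -1.16], [-4.7, 8.26, 5.07, 3.25, 1.58, -1.14]]
d20 1 t 12.9 th 20.37 r 0.0622 phi 19.16 F [-5.26  8.08  5.35] M [ 3.248  1.56  -1.163] My 1.854 sdF [0.45 0.36 0.47] sdM [0.013 0.023 0.024] op 0.0201 j [  14.4   20.2   -6.    -6.5  -83.2 -108. ]
[[0.5, -0.56, -0.0, 0.03, 0.0, 0.088, 0.0], [0.5, -1.34, -0.0, 0.14, 0.0, 0.21, 0.0], [0.5, -1.77, -0.0, 0.25, 0.0, 0.28, 0.0], [0.5, -2.04, -0.01, 0.33, 0.0, 0.323, 0.0], [0.5, -2.14, -0.01, 0.37, 0.0, 0.341, 0.0], [0.5, -2.19, -0.01, 0.39, 0.0, 0.349, 0.0], [0.5, -2.19, -0.01, 0.39, 0.0, 0.349, 0.0], [0.5, -2.19, -0.01, 0.39, 0.0, 0.349, 0.0]]
[[0.5, -0.56, -0.0, 0.03, 0.0, 0.088, 0.0], [0.5, -1.12, -0.0, 0.1, 0.0, 0.175, 0.0], [0.5, -1.12, -0.0, 0.1, 0.0, 0.175, 0.0], [0.5, -0.67, -0.0, 0.04, 0.0, 0.105, 0.0], [0.5, -0.28, -0.0, 0.01, 0.0, 0.044, 0.0], [0.5, -0.07, -0.0, 0.0, 0.0, 0.011, 0.0], [0.5, -0.0, -0.0, 0.0, 0.0, 0.0, 0.0], [0.5, -0.0, -0.0, 0.0, 0.0, 0.0, 0.0]]
```

Request:
move_arm(commands=[[0.5,-0.56,0,0.03,0,0.088,0],[0.5,-1.34,0,0.14,0,0.21,0],[0.5,-1.77,0,0.25,0,0.28,0],[0.5,-2.04,0,0.33,0,0.323,0],[0.5,-2.14,0,0.37,0,0.341,0],[0.5,-2.19,0,0.39,0,0.349,0],[0.5,-2.19,0,0.39,0,0.349,0],[0.5,-2.19,0,0.39,0,0.349,0]])

```text
clock: 13.9
tool_pos: [0.5304, -0.0233, 0.174]
orientation: [-179.5, -40.4, 174.3]
force: [-5.7, 8.0, 7.1]
opening: 0.0202
```

Run:
```python
from h import *
commit([.5,-2.19,0,.39,0,.349,0])
meas("d40",1)
arc([45,52,56,58.5,59.5,60,60,60])
```

```text
tau [[-3.97, -69.66, 26.12, 9.42, 0.27, -0.1], [-3.96, -69.75, 26.11, 9.42, 0.26, -0.1], [-3.96, -69.79, 26.11, 9.42, 0.25, -0.1], [-3.96, -69.82, 26.1, 9.42, 0.24, -0.1], [-3.96, -69.84, 26.1, 9.42, 0.24, -0.1], [-3.96, -69.84, 26.1, 9.42, 0.24, -0.1]]
F/M [[-5.7, 7.98, 7.11, 2.61, 0.99, -2.11], [-5.42, 8.29, 5.84, 2.66, 1.04, -2.04], [-5.06, 7.92, 6.34, 2.61, 0.96, -2.07], [-4.83, 8.04, 6.42, 2.64, 0.98, -2.04], [-4.97, 8.56, 6.76, 2.64, 0.98, -2.06], [-4.94, 7.86, 5.84, 2.62, 0.95, -2.09]]
d40 1 t 14.15 th 40.41 r 0.0622 phi 39.56 F [-5.15  8.11  6.39] M [ 2.63   0.983 -2.069] My 1.221 sdF [0.31 0.24 0.46] sdM [0.018 0.03  0.024] op 0.0199 j [  10.8   35.3   10.2  -10.4 -104.  -105.2]
[[0.5, -0.56, -0.01, 0.02, 0.0, 0.088, 0.0], [0.5, -1.33, -0.01, 0.14, 0.0, 0.21, 0.0], [0.5, -1.77, -0.01, 0.25, 0.0, 0.28, 0.0], [0.5, -2.03, -0.01, 0.33, 0.0, 0.323, 0.0], [0.5, -2.14, -0.01, 0.37, 0.0, 0.341, 0.0], [0.5, -2.19, -0.01, 0.38, 0.0, 0.349, 0.0], [0.5, -2.19, -0.01, 0.38, 0.0, 0.349, 0.0], [0.5, -2.19, -0.01, 0.38, 0.0, 0.349, 0.0]]
```

Request:
move_arm(commands=[[0.5,-0.56,0,0.02,0,0.088,0],[0.5,-1.33,0,0.14,0,0.21,0],[0.5,-1.77,0,0.25,0,0.28,0],[0.5,-2.03,0,0.33,0,0.323,0],[0.5,-2.14,0,0.37,0,0.341,0],[0.5,-2.19,0,0.38,0,0.349,0],[0.5,-2.19,0,0.38,0,0.349,0],[0.5,-2.19,0,0.38,0,0.349,0]])

```text
clock: 15.15
tool_pos: [0.5453, -0.0248, 0.1569]
orientation: [-179.3, -60.4, 174.0]
force: [-3.5, 9.6, 6.0]
opening: 0.0198
```

Run:
```python
from h import *
commit([.5,-2.19,0,.38,0,.349,0])
meas("d60",1)
arc([65,72,76,78.5,79.5,80,80,80])
arc([55,48,44,41.5,40.5,40,40,40])
```

```text
tau [[-4.51, -83.98, 24.95, 9.07, -0.95, -0.17], [-4.51, -84.07, 24.94, 9.07, -0.97, -0.17], [-4.52, -84.12, 24.94, 9.07, -0.98, -0.17], [-4.51, -84.15, 24.94, 9.07, -0.98, -0.17], [-4.52, -84.16, 24.93, 9.07, -0.98, -0.17], [-4.52, -84.17, 24.93, 9.07, -0.98, -0.17]]
F/M [[-3.49, 9.64, 6.0, 1.9, -0.11, -3.07], [-2.95, 8.46, 5.58, 1.9, -0.16, -3.0], [-3.44, 8.07, 5.9, 1.91, -0.18, -3.05], [-2.71, 9.43, 5.75, 1.89, -0.1, -3.04], [-4.2, 7.62, 5.01, 1.86, -0.2, -3.04], [-4.37, 9.32, 5.36, 1.9, -0.17, -3.04]]
d60 1 t 15.4 th 60.37 r 0.0627 phi 60.43 F [-3.53  8.76  5.6 ] M [ 1.894 -0.151 -3.041] My 0.024 sdF [0.6  0.75 0.33] sdM [0.014 0.037 0.022] op 0.0199 j [   8.7   49.6   23.7  -14.4 -122.9 -105.3]
[[0.5, -0.56, -0.01, 0.03, 0.0, 0.088, 0.0], [0.5, -1.33, -0.01, 0.14, 0.0, 0.21, 0.0], [0.5, -1.77, -0.01, 0.25, 0.0, 0.28, 0.0], [0.5, -2.03, -0.01, 0.34, 0.0, 0.323, 0.0], [0.5, -2.14, -0.01, 0.37, 0.0, 0.341, 0.0], [0.5, -2.19, -0.01, 0.39, 0.0, 0.35, 0.0], [0.5, -2.19, -0.01, 0.39, 0.0, 0.35, 0.0], [0.5, -2.19, -0.01, 0.39, 0.0, 0.35, 0.0]]
[[0.5, 0.55, -0.01, 0.03, 0.0, -0.087, 0.0], [0.5, 1.33, -0.01, 0.14, 0.0, -0.209, 0.0], [0.5, 1.76, -0.01, 0.25, 0.0, -0.279, 0.0], [0.5, 2.03, -0.01, 0.33, 0.0, -0.322, 0.0], [0.5, 2.13, -0.01, 0.37, 0.0, -0.34, 0.0], [0.5, 2.19, -0.01, 0.39, 0.0, -0.349, 0.0], [0.5, 2.19, -0.01, 0.39, 0.0, -0.349, 0.0], [0.5, 2.19, -0.01, 0.39, 0.0, -0.349, 0.0]]
```

Request:
move_arm(commands=[[0.5,0.55,0,0.03,0,-0.087,0],[0.5,1.33,0,0.14,0,-0.209,0],[0.5,1.76,0,0.25,0,-0.279,0],[0.5,2.03,0,0.33,0,-0.322,0],[0.5,2.13,0,0.37,0,-0.34,0],[0.5,2.19,0,0.39,0,-0.349,0],[0.5,2.19,0,0.39,0,-0.349,0],[0.5,2.19,0,0.39,0,-0.349,0]])

```text
clock: 16.4
tool_pos: [0.5322, -0.0235, 0.1719]
orientation: [-179.5, -40.2, 174.2]
force: [0.6, 6.5, -7.6]
opening: 0.0196
```

Run:
```python
from h import *
commit([.5,2.19,0,.39,0,-.349,0])
meas("d40",-1)
arc([35,28,24,21.5,20.5,20,20,20])
```

```text
tau [[-2.99, -77.12, 25.91, 9.58, -4.86, 0.11], [-3.0, -77.02, 25.92, 9.58, -4.85, 0.11], [-3.0, -76.97, 25.92, 9.58, -4.84, 0.11], [-3.0, -76.94, 25.92, 9.57, -4.83, 0.11], [-3.01, -76.93, 25.93, 9.58, -4.83, 0.11], [-3.01, -76.92, 25.93, 9.58, -4.83, 0.11]]
F/M [[0.63, 6.46, -7.65, 1.65, -4.39, -1.87], [-0.5, 6.8, -8.12, 1.61, -4.41, -1.93], [0.55, 6.62, -8.59, 1.61, -4.39, -1.9], [-0.83, 5.82, -7.59, 1.63, -4.41, -1.89], [-0.14, 6.21, -7.42, 1.62, -4.36, -1.9], [0.19, 6.44, -7.76, 1.6, -4.31, -1.86]]
d40 -1 t 16.65 th 40.22 r 0.0618 phi 41.99 F [-0.02  6.39 -7.86] M [ 1.62  -4.376 -1.891] My -4.208 sdF [0.53 0.31 0.39] sdM [0.018 0.035 0.024] op 0.0199 j [  10.8   35.4   10.2  -10.4 -103.7 -105.3]
[[0.5, 0.55, -0.0, 0.02, 0.0, -0.087, 0.0], [0.5, 1.33, -0.0, 0.14, 0.0, -0.209, 0.0], [0.5, 1.76, -0.0, 0.25, 0.0, -0.279, 0.0], [0.5, 2.03, -0.0, 0.33, 0.0, -0.323, 0.0], [0.5, 2.13, -0.0, 0.37, 0.0, -0.34, 0.0], [0.5, 2.19, -0.0, 0.39, 0.0, -0.349, 0.0], [0.5, 2.19, -0.0, 0.39, 0.0, -0.349, 0.0], [0.5, 2.19, -0.0, 0.39, 0.0, -0.349, 0.0]]
```

Request:
move_arm(commands=[[0.5,0.55,0,0.02,0,-0.087,0],[0.5,1.33,0,0.14,0,-0.209,0],[0.5,1.76,0,0.25,0,-0.279,0],[0.5,2.03,0,0.33,0,-0.323,0],[0.5,2.13,0,0.37,0,-0.34,0],[0.5,2.19,0,0.39,0,-0.349,0],[0.5,2.19,0,0.39,0,-0.349,0],[0.5,2.19,0,0.39,0,-0.349,0]])

```text
clock: 17.65
tool_pos: [0.5127, -0.0215, 0.1835]
orientation: [-179.6, -20.2, 174.4]
force: [0.8, 6.4, -8.0]
opening: 0.0202
```

Run:
```python
from h import *
commit([.5,2.19,0,.39,0,-.349,0])
meas("d20",-1)
arc([15,8,4,1.5,.5,0,0,0])
```

```text
tau [[-3.21, -58.67, 26.87, 9.91, -3.34, 0.14], [-3.23, -58.58, 26.88, 9.91, -3.33, 0.14], [-3.24, -58.53, 26.88, 9.91, -3.32, 0.14], [-3.24, -58.5, 26.89, 9.91, -3.32, 0.14], [-3.24, -58.49, 26.89, 9.91, -3.31, 0.14], [-3.25, -58.48, 26.89, 9.91, -3.31, 0.14]]
F/M [[0.8, 6.38, -7.99, 2.43, -2.73, -1.2], [0.76, 6.82, -7.45, 2.5, -2.67, -1.17], [0.04, 7.06, -7.9, 2.46, -2.67, -1.16], [0.43, 6.3, -8.01, 2.5, -2.73, -1.19], [1.04, 7.42, -7.4, 2.49, -2.7, -1.13], [1.15, 6.39, -7.41, 2.54, -2.73, -1.14]]
d20 -1 t 17.9 th 20.25 r 0.0615 phi 20.80 F [ 0.7   6.73 -7.7 ] M [ 2.487 -2.705 -1.167] My -2.463 sdF [0.38 0.41 0.27] sdM [0.033 0.026 0.025] op 0.02 j [  14.4   20.3   -6.    -6.5  -83.  -108.1]
[[0.5, 0.55, -0.0, 0.02, 0.0, -0.087, 0.0], [0.5, 1.32, -0.0, 0.14, 0.0, -0.209, 0.0], [0.5, 1.76, -0.0, 0.24, 0.0, -0.279, 0.0], [0.5, 2.02, -0.0, 0.33, 0.0, -0.323, 0.0], [0.5, 2.13, -0.0, 0.36, 0.0, -0.34, 0.0], [0.5, 2.18, -0.0, 0.38, 0.0, -0.349, 0.0], [0.5, 2.18, -0.0, 0.38, 0.0, -0.349, 0.0], [0.5, 2.18, -0.0, 0.38, 0.0, -0.349, 0.0]]
```

Request:
move_arm(commands=[[0.5,0.55,0,0.02,0,-0.087,0],[0.5,1.32,0,0.14,0,-0.209,0],[0.5,1.76,0,0.24,0,-0.279,0],[0.5,2.02,0,0.33,0,-0.323,0],[0.5,2.13,0,0.36,0,-0.34,0],[0.5,2.18,0,0.38,0,-0.349,0],[0.5,2.18,0,0.38,0,-0.349,0],[0.5,2.18,0,0.38,0,-0.349,0]])

```text
clock: 18.9
tool_pos: [0.4911, -0.0193, 0.1876]
orientation: [-179.6, -0.2, 174.5]
force: [2.3, 8.5, -9.9]
opening: 0.0197
```

Run:
```python
from h import *
commit([.5,2.18,0,.38,0,-.349,0])
meas("d0",-1)
D=[json.loads(l) for l in open("log.jsonl")]
def anal(D,R=.487,G=3.32,a=.08):
    out=[]
    for d in D:
        if not d["tag"].startswith("d"):continue
        t=np.radians(d["th"]);F=np.array(d["F"]);M=np.array(d["M"])
        ft=F@XR*np.cos(t)-F[2]*np.sin(t);my=M@YR-(a-G*np.sin(t))
        fr=F@XR*np.sin(t)+F[2]*np.cos(t)
        out.append((d["tag"],d["dir"],d["th"],ft,fr,my,R*ft+my));print(d["tag"],d["dir"],np.round(out[-1][2:],3))
anal(D)
arc([-5,-12,-16,-18.5,-19.5,-20,-20,-20])
```

```text
tau [[-4.13, -38.4, 27.11, 10.08, -2.53, 0.22], [-4.15, -38.31, 27.12, 10.08, -2.52, 0.22], [-4.17, -38.26, 27.13, 10.09, -2.51, 0.22], [-4.18, -38.24, 27.13, 10.09, -2.51, 0.22], [-4.18, -38.22, 27.13, 10.09, -2.51, 0.22], [-4.19, -38.21, 27.14, 10.09, -2.51, 0.22]]
F/M [[2.28, 8.45, -9.87, 3.54, -1.3, -0.2], [2.6, 9.68, -9.5, 3.53, -1.29, -0.21], [2.07, 8.36, -10.11, 3.55, -1.27, -0.22], [2.69, 9.04, -10.47, 3.57, -1.25, -0.2], [2.06, 9.6, -10.0, 3.52, -1.26, -0.21], [1.94, 9.24, -10.58, 3.59, -1.21, -0.26]]
d0 -1 t 19.15 th 0.24 r 0.0616 phi 0.11 F [  2.27   9.06 -10.09] M [ 3.551 -1.264 -0.219] My -0.93 sdF [0.28 0.51 0.36] sdM [0.026 0.029 0.022] op 0.0197 j [  20.9    5.1  -25.1    0.3  -60.2 -116.5]
d20 1 [20.367 -7.471  2.936  2.929 -0.709]
d40 1 [40.41  -8.616  1.052  3.293 -0.902]
d60 1 [60.371 -7.004 -0.985  2.83  -0.581]
d40 -1 [40.215  4.608 -6.391 -2.144  0.1  ]
d20 -1 [20.255  2.738 -7.192 -1.394 -0.06 ]
d0 -1 [  0.242   1.471 -10.082  -0.996  -0.28 ]
[[0.5, 0.56, -0.0, 0.03, 0.0, -0.087, 0.0], [0.5, 1.33, -0.0, 0.14, 0.0, -0.209, 0.0], [0.5, 1.77, -0.0, 0.25, 0.0, -0.279, 0.0], [0.5, 2.03, -0.0, 0.33, 0.0, -0.323, 0.0], [0.5, 2.14, -0.0, 0.37, 0.0, -0.34, 0.0], [0.5, 2.19, -0.0, 0.39, 0.0, -0.349, 0.0], [0.5, 2.19, -0.0, 0.39, 0.0, -0.349, 0.0], [0.5, 2.19, -0.0, 0.39, 0.0, -0.349, 0.0]]
```

```bash
sed -i 's/read(6);o=ob/read(N);o=ob/; s/^def meas/N=10\ndef meas/' h.py
python3 - <<'E'
from h import *
arc([0,0,0,6,12,17,19.5,20],hand=5)
E
```

```text
[[5, 0.0, -0.0, 0.0, 0.0, 0.0, 0.0], [5, 0.0, -0.0, 0.0, 0.0, 0.0, 0.0], [5, 0.0, -0.0, 0.0, 0.0, 0.0, 0.0], [5, -0.67, -0.0, 0.04, 0.0, 0.105, 0.0], [5, -1.33, -0.0, 0.14, 0.0, 0.21, 0.0], [5, -1.87, -0.0, 0.28, 0.0, 0.297, 0.0], [5, -2.13, -0.0, 0.37, 0.0, 0.341, 0.0], [5, -2.19, -0.0, 0.39, 0.0, 0.349, 0.0]]
```

Request:
move_arm(commands=[[5,0,0,0,0,0,0],[5,0,0,0,0,0,0],[5,0,0,0,0,0,0],[5,-0.67,0,0.04,0,0.105,0],[5,-1.33,0,0.14,0,0.21,0],[5,-1.87,0,0.28,0,0.297,0],[5,-2.13,0,0.37,0,0.341,0],[5,-2.19,0,0.39,0,0.349,0]])

```text
clock: 20.15
tool_pos: [0.5131, -0.0231, 0.1837]
orientation: [-179.4, -20.3, 174.3]
force: [-0.5, 0.6, 0.2]
opening: 0.05
```

Run:
```python
from h import *
import h
commit([5,-2.19,0,.39,0,.349,0])
h.N=6
meas("a20",0)
arc([26,32,36,39,40,40,40,40],hand=5)
```

```text
tau [[-0.13, -54.06, 26.9, 6.28, -1.36, 0.05], [-0.17, -55.16, 26.42, 6.18, -1.3, 0.0], [-0.21, -53.61, 26.77, 6.24, -1.29, 0.02], [-0.17, -53.64, 26.55, 6.23, -1.21, -0.0], [-0.13, -53.83, 26.46, 6.23, -1.18, -0.01], [-0.1, -54.06, 26.42, 6.23, -1.17, -0.01]]
F/M [[-0.52, 0.56, 0.15, -0.11, -1.17, -0.0], [0.54, 0.26, -0.15, -0.12, -1.19, -0.01], [0.17, -0.42, -1.07, -0.13, -1.16, -0.01], [0.83, -0.21, 0.46, -0.08, -1.18, -0.04], [0.43, -0.69, -1.29, -0.08, -1.1, 0.02], [-0.2, -0.36, -0.26, -0.13, -1.13, -0.0]]
a20 0 t 20.4 th 20.08 r 0.0629 phi 20.09 F [ 0.21 -0.14 -0.36] M [-0.106 -1.152 -0.008] My -1.157 sdF [0.45 0.42 0.63] sdM [0.022 0.031 0.018] op 0.0497 j [  14.4   20.1   -6.    -6.3  -83.  -108.1]
[[5, -0.66, -0.0, 0.03, 0.0, 0.105, 0.0], [5, -1.33, -0.0, 0.14, 0.0, 0.21, 0.0], [5, -1.76, -0.0, 0.25, 0.0, 0.28, 0.0], [5, -2.08, -0.01, 0.35, 0.0, 0.332, 0.0], [5, -2.18, -0.01, 0.39, 0.0, 0.349, 0.0], [5, -2.18, -0.01, 0.39, 0.0, 0.349, 0.0], [5, -2.18, -0.01, 0.39, 0.0, 0.349, 0.0], [5, -2.18, -0.01, 0.39, 0.0, 0.349, 0.0]]
```

Run:
```python
from h import *
arc([26,33,40,47,53,57.5,59.5,60],hand=5)
```

```text
[[5, -0.66, -0.0, 0.03, 0.0, 0.105, 0.0], [5, -1.43, -0.0, 0.16, 0.0, 0.227, 0.0], [5, -2.18, -0.01, 0.39, 0.0, 0.349, 0.0], [5, -2.9, -0.01, 0.7, 0.0, 0.472, 0.0], [5, -3.48, -0.01, 1.03, 0.0, 0.576, 0.0], [5, -3.89, -0.01, 1.32, 0.0, 0.655, 0.0], [5, -4.07, -0.01, 1.46, 0.0, 0.69, 0.0], [5, -4.11, -0.01, 1.5, 0.0, 0.698, 0.0]]
```

Request:
move_arm(commands=[[5,-0.66,0,0.03,0,0.105,0],[5,-1.43,0,0.16,0,0.227,0],[5,-2.18,0,0.39,0,0.349,0],[5,-2.9,0,0.7,0,0.472,0],[5,-3.48,0,1.03,0,0.576,0],[5,-3.89,0,1.32,0,0.655,0],[5,-4.07,0,1.46,0,0.69,0],[5,-4.11,0,1.5,0,0.698,0]])

```text
clock: 21.4
tool_pos: [0.5459, -0.026, 0.156]
orientation: [-179.0, -60.1, 173.7]
force: [0.0, -0.1, 0.1]
opening: 0.0498
```

Run:
```python
from h import *
import h
commit([5,-4.11,0,1.5,0,.698,0])
h.N=7
meas("a60",0)
print(row(5,pose(60,.064)))
```

```text
tau [[-0.18, -85.44, 24.16, 5.72, -2.92, -0.04], [-0.01, -87.16, 24.57, 5.83, -2.88, -0.03], [-0.13, -85.41, 24.23, 5.73, -2.9, -0.04], [-0.1, -85.37, 24.12, 5.73, -2.84, -0.03], [-0.07, -85.73, 24.18, 5.76, -2.82, -0.03], [-0.04, -86.15, 24.26, 5.79, -2.82, -0.03], [-0.01, -86.52, 24.33, 5.81, -2.82, -0.03]]
F/M [[0.01, -0.1, 0.13, -0.32, -2.87, 0.01], [0.21, 0.23, -0.09, -0.28, -2.85, -0.01], [-0.31, -0.02, 0.2, -0.28, -2.84, -0.03], [0.0, 0.91, -0.62, -0.28, -2.84, -0.02], [0.66, 0.02, 0.33, -0.26, -2.81, -0.02], [0.32, 0.98, 0.57, -0.27, -2.85, -0.03], [0.1, -0.08, -0.06, -0.22, -2.86, -0.07]]
a60 0 t 21.7 th 60.00 r 0.0638 phi 60.42 F [0.14 0.28 0.06] M [-0.273 -2.846 -0.026] My -2.859 sdF [0.28 0.44 0.35] sdM [0.027 0.019 0.021] op 0.0502 j [   8.6   49.4   23.7  -14.2 -122.7 -105.3]
[5, 0.0, -0.01, -0.0, 0.0, 0.0, 0.0]
```

```bash
sed -i 's/HUB=np.array.*;PSI/HUB=np.array([.491,-.0182,.126]);PSI/' h.py
python3 - <<'E'
from h import *
arc([60,60,60,60,60,58.5,56,53])
E
```

```text
[[0.5, 0.01, 0.12, 0.01, 0.0, 0.0, 0.0], [0.5, 0.01, 0.12, 0.01, 0.0, 0.0, 0.0], [0.5, 0.01, 0.12, 0.01, 0.0, 0.0, 0.0], [0.5, 0.01, 0.12, 0.01, 0.0, 0.0, 0.0], [0.5, 0.01, 0.12, 0.01, 0.0, 0.0, 0.0], [0.5, 0.18, 0.12, 0.01, 0.0, -0.026, 0.0], [0.5, 0.45, 0.12, 0.03, 0.0, -0.069, 0.0], [0.5, 0.79, 0.12, 0.06, 0.0, -0.122, 0.0]]
```

Request:
move_arm(commands=[[0.5,0,0.12,0,0,0,0],[0.5,0,0.12,0,0,0,0],[0.5,0,0.12,0,0,0,0],[0.5,0,0.12,0,0,0,0],[0.5,0,0.12,0,0,0,0],[0.5,0.18,0.12,0.01,0,-0.026,0],[0.5,0.45,0.12,0.03,0,-0.069,0],[0.5,0.79,0.12,0.06,0,-0.122,0]])

```text
clock: 22.7
tool_pos: [0.542, -0.0244, 0.1627]
orientation: [-179.2, -53.0, 173.9]
force: [0.8, 0.4, 0.3]
opening: 0.0197
```

Run:
```python
from h import *
commit([5,.79,.12,.06,0,-.122,0])
arc([48,43,38.5,36,35.2,35,35,35])
```

```text
[[0.5, 0.56, 0.0, 0.02, 0.0, -0.087, 0.0], [0.5, 1.11, 0.0, 0.09, 0.0, -0.174, 0.0], [0.5, 1.6, 0.0, 0.2, 0.0, -0.253, 0.0], [0.5, 1.87, 0.0, 0.28, 0.0, -0.296, 0.0], [0.5, 1.95, 0.0, 0.3, 0.0, -0.31, 0.0], [0.5, 1.98, 0.0, 0.31, 0.0, -0.314, 0.0], [0.5, 1.98, 0.0, 0.31, 0.0, -0.314, 0.0], [0.5, 1.98, 0.0, 0.31, 0.0, -0.314, 0.0]]
```

Request:
move_arm(commands=[[0.5,0.56,0,0.02,0,-0.087,0],[0.5,1.11,0,0.09,0,-0.174,0],[0.5,1.6,0,0.2,0,-0.253,0],[0.5,1.87,0,0.28,0,-0.296,0],[0.5,1.95,0,0.3,0,-0.31,0],[0.5,1.98,0,0.31,0,-0.314,0],[0.5,1.98,0,0.31,0,-0.314,0],[0.5,1.98,0,0.31,0,-0.314,0]])

```text
clock: 23.7
tool_pos: [0.5278, -0.023, 0.1769]
orientation: [-179.4, -35.2, 174.2]
force: [2.4, -0.1, 3.2]
opening: 0.02
```

Run:
```python
from h import *
import h
from plant import cams
commit([5,1.98,0,.31,0,-.314,0])
h.N=9
meas("e35",-1)
s=cams.snapshot("scene");pickle.dump(s,open("pics/scene4.pkl","wb"))
a=pickle.load(open("pics/scene3.pkl","rb"))["frame"]
f=lambda x:cv2.resize(x[190:280,220:310],None,fx=4.4,fy=5,interpolation=cv2.INTER_CUBIC)
cv2.imwrite("pics/cmp4.png",np.hstack([f(a),f(s["frame"])])[:,:,::-1])
arc([30,23,17.5,16,15.2,15,15,15])
```

```text
tau [[0.14, -67.07, 23.45, 5.81, -2.32, 0.1], [0.14, -66.86, 23.32, 5.76, -2.34, 0.1], [0.14, -66.73, 23.18, 5.7, -2.38, 0.1], [0.15, -66.65, 23.04, 5.65, -2.44, 0.1], [0.16, -66.59, 22.9, 5.59, -2.49, 0.1], [0.17, -66.55, 22.76, 5.54, -2.55, 0.1], [0.17, -66.51, 22.62, 5.49, -2.6, 0.1], [0.18, -66.47, 22.48, 5.44, -2.65, 0.1], [0.19, -66.43, 22.33, 5.39, -2.7, 0.09]]
F/M [[2.37, -0.13, 3.15, 0.19, -2.18, -0.51], [2.73, 0.02, 3.07, 0.27, -2.22, -0.44], [3.16, 0.59, 3.55, 0.22, -2.24, -0.42], [4.01, 0.42, 4.66, 0.25, -2.3, -0.48], [3.79, 0.34, 3.62, 0.2, -2.35, -0.38], [4.28, 0.83, 4.15, 0.19, -2.4, -0.47], [3.84, 0.59, 4.49, 0.16, -2.46, -0.45], [3.54, 1.19, 3.51, 0.18, -2.49, -0.41], [3.98, -0.46, 4.79, 0.23, -2.56, -0.45]]
e35 -1 t 24.1 th 35.13 r 0.0630 phi 36.03 F [3.52 0.38 3.89] M [ 0.209 -2.355 -0.445] My -2.325 sdF [0.6  0.48 0.61] sdM [0.033 0.124 0.034] op 0.0196 j [  11.6   31.6    6.4   -9.4  -98.8 -105.7]
[[0.5, 0.55, 0.0, 0.03, 0.0, -0.087, 0.0], [0.5, 1.33, 0.0, 0.14, 0.0, -0.209, 0.0], [0.5, 1.92, 0.01, 0.3, 0.0, -0.305, 0.0], [0.5, 2.08, 0.01, 0.35, 0.0, -0.332, 0.0], [0.5, 2.16, 0.01, 0.38, 0.0, -0.345, 0.0], [0.5, 2.19, 0.01, 0.39, 0.0, -0.349, 0.0], [0.5, 2.19, 0.01, 0.39, 0.0, -0.349, 0.0], [0.5, 2.19, 0.01, 0.39, 0.0, -0.349, 0.0]]
```

View pics/cmp4.png

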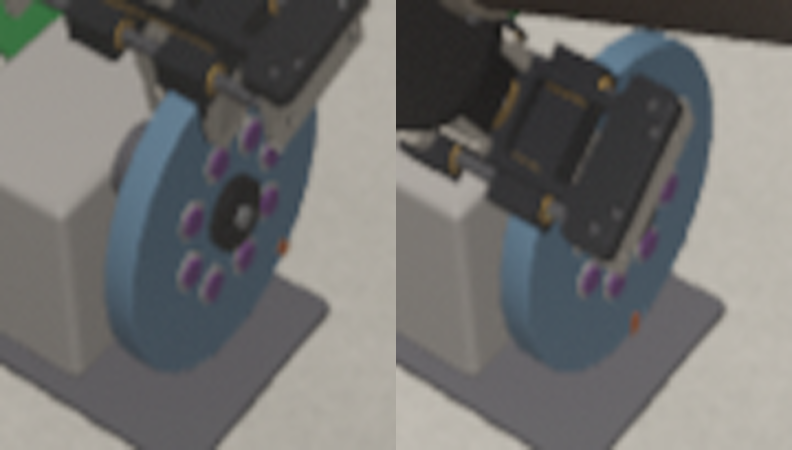

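```bash
cat >> h.py <<'E'
HT=np.array([.491,-.0193,.126])
def markang(s,verbose=True):
    h=cv2.cvtColor(s["frame"],cv2.COLOR_RGB2HSV)
    m=cv2.inRange(h,(3,110,90),(18,255,255)); m[:150]=0;m[290:]=0;m[:,:210]=0;m[:,320:]=0
    n,l,st,c=cv2.connectedComponentsWithStats(m)
    res=[]
    for i in range(1,n):
        # ray with plane of disc free face (y=+10mm)
        o,d=ray(s,c[i]);
        P=o+d*(((HT+YR*.006)-o)@YR)/(d@YR);q=P-HT
        res.append((int(st[i,4]),c[i].round(1).tolist(),round(float(np.hypot(q@XR,q[2])),4),round(float(np.degrees(np.arctan2(q@XR,q[2]))),1)))
    return res
E
python3 - <<'E'
from h import *
for k in (0,3,4):
    print(k,markang(pickle.load(open(f"pics/scene{k}.pkl","rb"))))
E
```

```text
0 [(2, [281.5, 244.0], 0.0904, -152.3)]
3 [(2, [265.5, 181.5], 0.1614, 5.0), (1, [264.0, 183.0], 0.1613, 7.0), (1, [274.0, 185.0], 0.1328, -7.6), (3, [276.3, 185.7], 0.1269, -12.1), (1, [279.0, 187.0], 0.1196, -18.1), (2, [281.0, 190.5], 0.108, -24.7), (1, [284.0, 239.0], 0.0894, -142.8)]
4 [(2, [267.5, 205.5], 0.09, 7.0), (2, [246.0, 207.5], 0.1611, 32.8), (1, [266.0, 207.0], 0.0905, 10.8), (1, [245.0, 211.0], 0.1578, 35.5), (2, [232.0, 221.5], 0.1879, 46.1), (2, [254.0, 229.5], 0.0862, 50.4), (1, [253.0, 233.0], 0.0853, 56.2), (3, [274.0, 254.0], 0.0887, -175.6)]
```

Request:
move_arm(commands=[[0.5,0.55,0,0.03,0,-0.087,0],[0.5,1.33,0,0.14,0,-0.209,0],[0.5,1.8,0,0.26,0,-0.285,0],[0.5,2.03,0,0.33,0,-0.323,0],[0.5,2.13,0,0.37,0,-0.34,0],[0.5,2.19,0,0.39,0,-0.349,0],[0.5,2.19,0,0.39,0,-0.349,0],[0.5,2.19,0,0.39,0,-0.349,0]])

```text
clock: 25.15
tool_pos: [0.5076, -0.0209, 0.1862]
orientation: [-179.5, -15.2, 174.4]
force: [3.8, 0.7, 0.7]
opening: 0.0199
```

Run:
```python
from h import *
import h
commit([5,2.19,0,.39,0,-.349,0])
h.N=9
meas("e15",-1)
arc([10,3,-1,-3.5,-4.5,-5,-5,-5])
arc([10,5,5,9,12.5,14.4,15,15])
```

```text
tau [[0.22, -48.93, 23.47, 5.68, -2.47, 0.16], [0.2, -48.83, 23.44, 5.68, -2.51, 0.16], [0.18, -48.8, 23.41, 5.67, -2.56, 0.16], [0.18, -48.82, 23.38, 5.66, -2.63, 0.16], [0.18, -48.87, 23.34, 5.64, -2.7, 0.16], [0.18, -48.95, 23.3, 5.63, -2.77, 0.16], [0.19, -49.03, 23.27, 5.62, -2.85, 0.16], [0.2, -49.12, 23.23, 5.6, -2.92, 0.16], [0.2, -49.17, 23.21, 5.59, -2.98, 0.16]]
F/M [[3.82, 0.65, 0.68, 0.25, -2.43, -0.28], [3.81, -0.6, 1.3, 0.23, -2.38, -0.29], [3.98, -0.18, 2.08, 0.26, -2.48, -0.29], [4.31, 0.23, 1.98, 0.24, -2.59, -0.3], [5.14, 0.53, 0.41, 0.24, -2.66, -0.26], [4.19, 0.21, 0.31, 0.26, -2.73, -0.34], [4.75, 0.54, 0.93, 0.18, -2.74, -0.29], [4.62, -0.01, 0.31, 0.21, -2.84, -0.3], [5.16, -0.56, 0.35, 0.24, -2.9, -0.32]]
e15 -1 t 25.55 th 15.16 r 0.0625 phi 15.56 F [4.42 0.09 0.93] M [ 0.234 -2.64  -0.296] My -2.607 sdF [0.5  0.44 0.67] sdM [0.025 0.171 0.021] op 0.0196 j [  15.8   16.4  -10.4   -5.1  -77.5 -109.5]
[[0.5, 0.55, 0.01, 0.02, 0.0, -0.087, 0.0], [0.5, 1.33, 0.01, 0.14, 0.0, -0.209, 0.0], [0.5, 1.76, 0.01, 0.25, 0.0, -0.279, 0.0], [0.5, 2.03, 0.01, 0.33, 0.0, -0.323, 0.0], [0.5, 2.13, 0.01, 0.37, 0.0, -0.34, 0.0], [0.5, 2.18, 0.01, 0.39, 0.0, -0.349, 0.0], [0.5, 2.18, 0.01, 0.39, 0.0, -0.349, 0.0], [0.5, 2.18, 0.01, 0.39, 0.0, -0.349, 0.0]]
[[0.5, 0.55, 0.01, 0.02, 0.0, -0.087, 0.0], [0.5, 1.11, 0.01, 0.1, 0.0, -0.174, 0.0], [0.5, 1.11, 0.01, 0.1, 0.0, -0.174, 0.0], [0.5, 0.66, 0.01, 0.03, 0.0, -0.105, 0.0], [0.5, 0.27, 0.01, 0.01, 0.0, -0.044, 0.0], [0.5, 0.06, 0.01, -0.0, 0.0, -0.01, 0.0], [0.5, -0.01, 0.01, -0.0, 0.0, 0.0, 0.0], [0.5, -0.01, 0.01, -0.0, 0.0, 0.0, 0.0]]
```

Request:
move_arm(commands=[[0.5,0.55,0,0.02,0,-0.087,0],[0.5,1.11,0,0.1,0,-0.174,0],[0.5,1.11,0,0.1,0,-0.174,0],[0.5,0.66,0,0.03,0,-0.105,0],[0.5,0.27,0,0.01,0,-0.044,0],[0.5,0.06,0,0,0,-0.01,0],[0.5,0,0,0,0,0,0],[0.5,0,0,0,0,0,0]])

```text
clock: 26.55
tool_pos: [0.5052, -0.0207, 0.1867]
orientation: [-179.5, -15.7, 174.5]
force: [-5.4, 4.5, 11.9]
opening: 0.0197
```

```bash
cat >> h.py <<'E'
def anal(R=.487,G=3.31,a=0,D0=.5):
    D=[json.loads(l) for l in open("log.jsonl")];out=[]
    for d in D:
        if d["tag"][0] not in "ade":continue
        t=np.radians(d["th"]);F=np.array(d["F"]);M=np.array(d["M"])
        ft=F@XR*np.cos(t)-F[2]*np.sin(t);my=M@YR-(a-G*np.sin(t))
        fr=F@XR*np.sin(t)+F[2]*np.cos(t);psi=d["th"]-(60 if d["tag"][0]=="e" else 0)
        T=R*ft+my
        out.append((d["dir"],psi,ft,fr,my,T,T+D0*d["dir"]));print(d["tag"],d["dir"],np.round(out[-1][1:],3))
    return np.array(out)
E
python3 - <<'E'
from h import *
import h
h.N=9
meas("e15",1)
h.anal()
arc([10,3,-1,-3.5,-4.5,-5,-5,-5])
E
```

```text
tau [[-2.16, -43.31, 25.04, 7.55, 1.55, 0.01], [-2.07, -43.86, 24.99, 7.53, 1.46, -0.01], [-2.01, -44.17, 24.96, 7.52, 1.41, -0.02], [-1.98, -44.33, 24.95, 7.51, 1.38, -0.02], [-1.96, -44.42, 24.94, 7.51, 1.36, -0.02], [-1.95, -44.47, 24.93, 7.5, 1.36, -0.02], [-1.94, -44.5, 24.93, 7.5, 1.35, -0.02], [-1.94, -44.51, 24.93, 7.5, 1.35, -0.02], [-1.94, -44.52, 24.93, 7.5, 1.35, -0.02]]
F/M [[-5.4, 4.49, 11.94, 2.2, 2.28, -0.54], [-5.61, 3.83, 11.31, 2.11, 2.22, -0.54], [-5.09, 4.36, 12.02, 2.08, 2.12, -0.58], [-3.68, 4.17, 12.12, 2.07, 2.08, -0.54], [-3.61, 4.8, 11.91, 2.01, 2.0, -0.54], [-4.72, 3.24, 10.4, 2.04, 2.03, -0.49], [-4.56, 4.31, 10.64, 2.07, 2.04, -0.58], [-5.43, 4.42, 11.22, 2.07, 1.99, -0.52], [-4.67, 3.7, 10.92, 2.0, 2.0, -0.56]]
e15 1 t 26.95 th 15.61 r 0.0624 phi 13.33 F [-4.75  4.15 11.39] M [ 2.073  2.085 -0.544] My 2.268 sdF [0.69 0.45 0.6 ] sdM [0.055 0.098 0.026] op 0.0201 j [  15.8   16.5  -10.3   -5.2  -78.  -109.5]
d20 1 [20.367 -7.471  2.936  3.006 -0.632 -0.132]
d40 1 [40.41  -8.616  1.052  3.367 -0.829 -0.329]
d60 1 [ 6.0371e+01 -7.0040e+00 -9.8500e-01  2.901
[... 156 characters left out ...]
0e-01]
d0 -1 [  0.242   1.471 -10.082  -0.916  -0.2    -0.7  ]
a20 0 [20.083  0.331 -0.262 -0.021  0.14   0.14 ]
a60 0 [5.9998e+01 2.0000e-03 1.3200e-01 7.0000e-03 8.0000e-03 8.0000e-03]
e35 -1 [-24.873   0.602   5.176  -0.421  -0.128  -0.628]
e15 -1 [-44.844   3.998   2.042  -1.742   0.205  -0.295]
e15 1 [-44.391  -7.99    9.591   3.159  -0.733  -0.233]
[[0.5, 0.55, 0.01, 0.02, 0.0, -0.087, 0.0], [0.5, 1.33, 0.01, 0.14, 0.0, -0.209, 0.0], [0.5, 1.76, 0.01, 0.25, 0.0, -0.279, 0.0], [0.5, 2.03, 0.01, 0.33, 0.0, -0.323, 0.0], [0.5, 2.13, 0.01, 0.37, 0.0, -0.34, 0.0], [0.5, 2.18, 0.01, 0.39, 0.0, -0.349, 0.0], [0.5, 2.18, 0.01, 0.39, 0.0, -0.349, 0.0], [0.5, 2.18, 0.01, 0.39, 0.0, -0.349, 0.0]]
```

Run:
```python
from h import *
arc([9,2,-5,-10,-13,-14.5,-15,-15])
```

```text
[[0.5, 0.66, 0.01, 0.03, 0.0, -0.105, 0.0], [0.5, 1.43, 0.01, 0.16, 0.0, -0.227, 0.0], [0.5, 2.18, 0.01, 0.39, 0.0, -0.349, 0.0], [0.5, 2.7, 0.01, 0.6, 0.0, -0.436, 0.0], [0.5, 3.0, 0.01, 0.75, 0.0, -0.489, 0.0], [0.5, 3.15, 0.01, 0.83, 0.0, -0.515, 0.0], [0.5, 3.19, 0.01, 0.86, 0.0, -0.524, 0.0], [0.5, 3.19, 0.01, 0.86, 0.0, -0.524, 0.0]]
```

Request:
move_arm(commands=[[0.5,0.66,0,0.03,0,-0.105,0],[0.5,1.43,0,0.16,0,-0.227,0],[0.5,2.18,0,0.39,0,-0.349,0],[0.5,2.7,0,0.6,0,-0.436,0],[0.5,3,0,0.75,0,-0.489,0],[0.5,3.15,0,0.83,0,-0.515,0],[0.5,3.19,0,0.86,0,-0.524,0],[0.5,3.19,0,0.86,0,-0.524,0]])

```text
clock: 27.95
tool_pos: [0.4747, -0.0176, 0.1861]
orientation: [-179.4, 14.7, 174.7]
force: [2.3, 5.2, -0.2]
opening: 0.0196
```

Run:
```python
from h import *
import h
from plant import cams
commit([5,3.19,0,.86,0,-.524,0])
h.N=7
meas("e-15",-1)
h.anal()
s=cams.snapshot("scene");pickle.dump(s,open("pics/scene5.pkl","wb"));print([x for x in markang(s) if x[2]<.1])
arc([-15,-15,-14,-10,-4,3,10,17],hand=5)
```

```text
tau [[-1.78, -17.76, 23.53, 6.43, -1.27, 0.23], [-2.02, -17.2, 23.65, 6.48, -1.2, 0.3], [-2.13, -16.91, 23.71, 6.5, -1.17, 0.31], [-2.19, -16.76, 23.75, 6.51, -1.16, 0.32], [-2.22, -16.69, 23.77, 6.52, -1.15, 0.32], [-2.24, -16.65, 23.77, 6.52, -1.15, 0.32], [-2.25, -16.63, 23.78, 6.52, -1.15, 0.32]]
F/M [[2.29, 5.21, -0.16, 1.94, -0.13, 0.25], [0.85, 4.43, 0.71, 2.09, 0.1, 0.19], [0.13, 5.11, 1.52, 2.11, 0.24, 0.24], [0.55, 5.35, 0.67, 2.13, 0.33, 0.24], [0.0, 4.8, 1.26, 2.15, 0.32, 0.19], [0.95, 5.25, 1.48, 2.2, 0.35, 0.22], [0.08, 5.36, 1.61, 2.23, 0.28, 0.2]]
e-15 -1 t 28.25 th -14.71 r 0.0623 phi -15.17 F [0.69 5.07 1.01] M [2.123 0.213 0.219] My 0.408 sdF [0.74 0.32 0.59] sdM [0.085 0.16  0.025] op 0.0196 j [  28.7   -6.3  -43.4   13.1  -41.7 -133.1]
d20 1 [20.367 -7.471  2.936  3.006 -0.632 -0.132]
d40 1 [40.41  -8.616  1.052  3.367 -0.829 -0.329]
d60 1 [ 6.0371e+01 -7.0040e+00 -9.8500e-01  2.9010e+00 -5.1000e-01 -1.0000e-02]
d40 -1 [40.215  4.608 -6.391 -2.071  0.173 -0.327]
d20 -1 [ 2.0255e+01  2.7380e+00 -7.1920e+00 -1.3170e+00  1.6000e-02 -4.8400e-01]
d0 -1 [  0.242   1.471 -10.082  -0.916  -0.2    -0.7  ]
a20 0 [20.083  0.331 -0.262 -0.021  0.14   0.14 ]
a60 0 [5.9998e+01 2.0000e-03 1.3200e-01 7.0000e-03 8.0000e-03 8.0000e-03]
e35 -1 [-24.873   0.602   5.176  -0.421  -0.128  -0.628]
e15 -1 [-44.844   3.998   2.042  -1.742   0.205  -0.295]
e15 1 [-44.391  -7.99    9.591   3.159  -0.733  -0.233]
e-15 -1 [-74.711   0.471   0.924  -0.433  -0.204  -0.704]
[(3, [257.7, 263.0], 0.0877, 134.6)]
[[5, 0.0, 0.01, -0.01, 0.0, 0.0, -0.0], [5, 0.0, 0.01, -0.01, 0.0, 0.0, -0.0], [5, -0.11, 0.01, -0.0, 0.0, 0.018, -0.0], [5, -0.56, 0.01, 0.02, 0.0, 0.088, -0.0], [5, -1.22, 0.01, 0.11, 0.0, 0.192, 0.0], [5, -1.98, 0.01, 0.31, 0.0, 0.315, 0.0], [5, -2.7, 0.01, 0.6, 0.0, 0.437, 0.0], [5, -3.39, 0.01, 0.97, 0.0, 0.559, 0.0]]
```

Request:
move_arm(commands=[[5,0,0,0,0,0,0],[5,0,0,0,0,0,0],[5,0,0,0,0,0,0],[5,-0.56,0.01,0.02,0,0.088,0],[5,-1.22,0.01,0.11,0,0.192,0],[5,-1.98,0.01,0.31,0,0.315,0],[5,-2.7,0.01,0.6,0,0.437,0],[5,-3.39,0.01,0.97,0,0.559,0]])

```text
clock: 29.3
tool_pos: [0.51, -0.0212, 0.1858]
orientation: [-179.5, -17.4, 174.4]
force: [0.8, 0.2, 0.4]
opening: 0.0503
```

Run:
```python
from h import *
commit([5,-3.39,.01,.97,0,.559,0])
arc([24,31,37,40,40,40,40,40])
```

```text
[[0.5, -0.78, -0.01, 0.05, 0.0, 0.122, 0.0], [0.5, -1.55, -0.01, 0.19, 0.0, 0.244, 0.0], [0.5, -2.19, -0.01, 0.39, 0.0, 0.349, 0.0], [0.5, -2.5, -0.01, 0.51, 0.0, 0.401, 0.0], [0.5, -2.5, -0.01, 0.51, 0.0, 0.401, 0.0], [0.5, -2.5, -0.01, 0.51, 0.0, 0.401, 0.0], [0.5, -2.5, -0.01, 0.51, 0.0, 0.401, 0.0], [0.5, -2.5, -0.01, 0.51, 0.0, 0.401, 0.0]]
```

Request:
move_arm(commands=[[5,-0.78,0,0.05,0,0.122,0],[5,-1.55,0,0.19,0,0.244,0],[3.5,-2.19,0,0.39,0,0.349,0],[0.5,-2.5,0,0.51,0,0.401,0],[0.5,-2.5,0,0.51,0,0.401,0],[0.5,-2.5,0,0.51,0,0.401,0],[0.5,-2.5,0,0.51,0,0.401,0],[0.5,-2.5,0,0.51,0,0.401,0]])

```text
clock: 30.3
tool_pos: [0.5314, -0.0233, 0.1729]
orientation: [-179.4, -40.1, 174.1]
force: [-3.2, -4.3, -14.1]
opening: 0.0197
```

Run:
```python
from h import *
from plant import sensors
commit([5,-2.5,0,.51,0,.401,0])
o=sensors.get_obs();print(o["clock"],o["opening"],o["force"],o["moment"])
arc([38,35,32,29,27,25.5,24.7,24])
```

```text
30.3 0.019724626624873932 [ -3.2041655   -4.28673245 -14.08491413] [-1.3859315  -4.7990543   0.72021493]
[[0.5, 0.23, -0.01, 0.0, 0.0, -0.035, 0.0], [0.5, 0.56, -0.01, 0.02, 0.0, -0.087, 0.0], [0.5, 0.89, -0.01, 0.06, 0.0, -0.139, 0.0], [0.5, 1.22, -0.01, 0.12, 0.0, -0.192, 0.0], [0.5, 1.44, -0.01, 0.16, 0.0, -0.227, 0.0], [0.5, 1.6, -0.01, 0.2, 0.0, -0.253, 0.0], [0.5, 1.69, -0.01, 0.22, 0.0, -0.267, 0.0], [0.5, 1.77, -0.01, 0.25, 0.0, -0.279, 0.0]]
```

Request:
move_arm(commands=[[0.5,0.23,0,0,0,-0.035,0],[0.5,0.56,0,0.02,0,-0.087,0],[0.5,0.89,0,0.06,0,-0.139,0],[0.5,1.22,0,0.12,0,-0.192,0],[0.5,1.44,0,0.16,0,-0.227,0],[0.5,1.6,0,0.2,0,-0.253,0],[0.5,1.71,0,0.23,0,-0.27,0],[0.5,1.77,0,0.25,0,-0.279,0]])

```text
clock: 31.3
tool_pos: [0.5165, -0.0217, 0.1826]
orientation: [-179.5, -24.2, 174.3]
force: [0.5, -4.0, -20.3]
opening: 0.0198
```

```bash
python3 - <<'E'
s=open("h.py").read()
s=s.replace('psi=d["th"]-(60 if d["tag"][0]=="e" else 0)','psi=d["th"]-dict(e=60,f=114.8).get(d["tag"][0],0)').replace('not in "ade"','not in "adef"')
open("h.py","w").write(s)
E
python3 - <<'E'
from h import *
import h
from plant import cams
commit([5,1.77,0,.25,0,-.279,0])
h.N=10
meas("f24",-1)
h.anal()[-1]
arc([22,18,18,20,21.7,23,23.7,24])
E
```

```text
tau [[2.71, -68.98, 31.86, 7.36, -4.49, 0.18], [3.01, -68.73, 32.24, 7.5, -4.48, 0.2], [2.72, -68.96, 32.05, 7.6, -3.99, 0.18], [2.66, -68.68, 32.21, 7.65, -3.84, 0.2], [2.61, -68.43, 32.36, 7.7, -3.73, 0.21], [2.59, -68.29, 32.51, 7.75, -3.66, 0.21], [2.57, -68.24, 32.66, 7.8, -3.61, 0.21], [2.57, -68.26, 32.81, 7.85, -3.58, 0.21], [2.57, -68.32, 32.96, 7.89, -3.56, 0.21], [2.58, -68.41, 33.1, 7.93, -3.55, 0.21]]
F/M [[0.49, -3.95, -20.28, -1.64, -4.79, 0.36], [-0.21, -5.26, -20.55, -1.8, -4.85, 0.38], [-0.36, -4.07, -20.31, -1.59, -4.45, 0.41], [-0.41, -4.45, -20.29, -1.59, -4.24, 0.3], [-1.34, -4.83, -19.39, -1.58, -4.09, 0.33], [-2.28, -4.4, -19.67, -1.5, -4.03, 0.29], [-2.69, -3.8, -19.41, -1.51, -3.93, 0.31], [-2.13, -3.35, -18.78, -1.55, -3.9, 0.23], [-3.31, -4.18, -20.08, -1.5, -3.87, 0.28], [-2.9, -5.05, -20.09, -1.53, -3.94, 0.31]]
f24 -1 t 31.75 th 24.24 r 0.0621 phi 24.37 F [ -1.51  -4.33 -19.88] M [-1.579 -4.209  0.321] My -4.337 sdF [1.26 0.56 0.52] sdM [0.084 0.347 0.05 ] op 0.0197 j [  13.6   23.3   -2.6   -7.3  -87.4 -107.3]
d20 1 [20.367 -7.471  2.936  3.006 -0.632 
[... 402 characters left out ...]
03 1.3200e-01 7.0000e-03 8.0000e-03 8.0000e-03]
e35 -1 [-24.873   0.602   5.176  -0.421  -0.128  -0.628]
e15 -1 [-44.844   3.998   2.042  -1.742   0.205  -0.295]
e15 1 [-44.391  -7.99    9.591   3.159  -0.733  -0.233]
e-15 -1 [-74.711   0.471   0.924  -0.433  -0.204  -0.704]
f24 -1 [-9.0560e+01  7.1540e+00 -1.8586e+01 -2.9780e+00  5.0600e-01  6.0000e-03]
[[0.5, 0.22, -0.01, 0.0, 0.0, -0.035, 0.0], [0.5, 0.66, -0.0, 0.03, 0.0, -0.105, 0.0], [0.5, 0.66, -0.0, 0.03, 0.0, -0.105, 0.0], [0.5, 0.44, -0.0, 0.01, 0.0, -0.07, 0.0], [0.5, 0.25, -0.01, 0.0, 0.0, -0.04, 0.0], [0.5, 0.11, -0.01, -0.0, 0.0, -0.017, 0.0], [0.5, 0.03, -0.01, -0.0, 0.0, -0.005, 0.0], [0.5, -0.01, -0.01, -0.0, 0.0, 0.0, 0.0]]
```

Request:
move_arm(commands=[[0.5,0.22,0,0,0,-0.035,0],[0.5,0.66,0,0.03,0,-0.105,0],[0.5,0.66,0,0.03,0,-0.105,0],[0.5,0.44,0,0.01,0,-0.07,0],[0.5,0.25,0,0,0,-0.04,0],[0.5,0.11,0,0,0,-0.017,0],[0.5,0.03,0,0,0,-0.005,0],[0.5,0,0,0,0,0,0]])

```text
clock: 32.75
tool_pos: [0.5144, -0.0215, 0.1839]
orientation: [-179.5, -24.4, 174.4]
force: [-9.6, -1.3, -10.4]
opening: 0.0198
```

Run:
```python
from h import *
import h
from plant import cams
h.N=10
meas("f24",1)
print(h.anal()[-1])
s=cams.snapshot("scene");pickle.dump(s,open("pics/scene6.pkl","wb"));print([x for x in markang(s) if x[2]<.1])
arc([20,15,10,6.5,3.5,1.5,.5,0])
```

```text
tau [[1.18, -63.35, 34.11, 9.0, 0.1, 0.06], [1.06, -63.63, 33.96, 8.93, 0.07, 0.05], [1.22, -63.58, 34.13, 8.9, -0.2, 0.06], [1.27, -63.83, 34.1, 8.89, -0.26, 0.05], [1.29, -64.01, 34.09, 8.89, -0.29, 0.05], [1.31, -64.1, 34.08, 8.88, -0.31, 0.05], [1.32, -64.16, 34.07, 8.88, -0.31, 0.05], [1.32, -64.19, 34.07, 8.88, -0.32, 0.05], [1.32, -64.2, 34.07, 8.88, -0.32, 0.05], [1.32, -64.21, 34.07, 8.88, -0.32, 0.05]]
F/M [[-9.61, -1.32, -10.41, -0.34, 0.09, 0.03], [-9.7, -1.56, -10.56, -0.31, 0.03, 0.04], [-9.65, -2.03, -11.14, -0.31, -0.13, 0.07], [-8.62, -1.78, -10.43, -0.45, -0.21, 0.03], [-8.38, -1.33, -11.47, -0.4, -0.29, 0.12], [-8.47, -2.08, -11.4, -0.39, -0.34, 0.11], [-10.1, -1.69, -11.98, -0.39, -0.36, 0.11], [-9.17, -1.93, -11.6, -0.4, -0.32, 0.09], [-9.04, -1.78, -12.37, -0.36, -0.38, 0.11], [-9.0, -1.88, -11.63, -0.4, -0.3, 0.11]]
f24 1 t 33.2 th 24.34 r 0.0626 phi 22.23 F [ -9.17  -1.74 -11.3 ] M [-0.374 -0.221  0.082] My -0.254 sdF [0.55 0.25 0.63] sdM [0.043 0.159 0.034] op 0.0199 j [  13.6   23.1   -2.7   -7.3  -87.5 -107.3]
d20 1 [20.367 -7.471  2.936  3.006 -0.632 -0.13
[... 615 characters left out ...]
e-15 -1 [-74.711   0.471   0.924  -0.433  -0.204  -0.704]
f24 -1 [-9.0560e+01  7.1540e+00 -1.8586e+01 -2.9780e+00  5.0600e-01  6.0000e-03]
f24 1 [-90.46   -3.519 -13.993   1.11   -0.604  -0.104]
[  1.         -90.46038355  -3.5191176  -13.99344589   1.10996694
  -0.60384333  -0.10384333]
[(3, [259.0, 219.0], 0.0855, 32.3), (4, [253.2, 260.2], 0.0869, 115.8)]
[[0.5, 0.44, -0.0, 0.01, 0.0, -0.07, 0.0], [0.5, 1.0, -0.0, 0.08, 0.0, -0.157, 0.0], [0.5, 1.54, -0.0, 0.19, 0.0, -0.244, 0.0], [0.5, 1.92, -0.0, 0.29, 0.0, -0.305, 0.0], [0.5, 2.24, -0.0, 0.4, 0.0, -0.358, 0.0], [0.5, 2.44, -0.0, 0.48, 0.0, -0.393, 0.0], [0.5, 2.55, -0.0, 0.53, 0.0, -0.41, 0.0], [0.5, 2.6, -0.0, 0.55, 0.0, -0.419, 0.0]]
```

Request:
move_arm(commands=[[0.5,0.44,0,0.01,0,-0.07,0],[0.5,1,0,0.08,0,-0.157,0],[0.5,1.54,0,0.19,0,-0.244,0],[0.5,1.92,0,0.29,0,-0.305,0],[0.5,2.24,0,0.4,0,-0.358,0],[0.5,2.44,0,0.48,0,-0.393,0],[0.5,2.55,0,0.53,0,-0.41,0],[0.5,2.6,0,0.55,0,-0.419,0]])

```text
clock: 34.25
tool_pos: [0.4902, -0.019, 0.1888]
orientation: [-179.6, -0.1, 174.6]
force: [6.4, -2.6, -21.5]
opening: 0.0198
```

```bash
sed -i 's/;print(d\["tag"\],d\["dir"\],np.round(out/;0 and print(d["tag"],d["dir"],np.round(out/' h.py
python3 - <<'E'
from h import *
import h
commit([5,2.6,0,.55,0,-.419,0])
h.N=12
meas("f0",-1)
print(h.anal()[-1].round(3))
arc([-2,-6,-6,-4,-2.3,-1,-.3,0])
E
```

```text
tau [[1.62, -43.68, 33.12, 8.31, -1.7, 0.31], [1.56, -42.48, 33.08, 8.54, -1.69, 0.3], [1.63, -43.49, 32.97, 8.58, -1.27, 0.21], [1.45, -42.89, 33.05, 8.63, -1.15, 0.26], [1.26, -42.21, 33.14, 8.76, -0.93, 0.27], [1.02, -41.67, 33.12, 8.91, -0.63, 0.27], [0.79, -41.12, 33.1, 9.05, -0.34, 0.27], [0.56, -40.56, 33.09, 9.19, -0.04, 0.27], [0.34, -40.0, 33.09, 9.33, 0.25, 0.27], [0.13, -39.45, 33.08, 9.46, 0.53, 0.27], [-0.07, -38.92, 33.08, 9.59, 0.8, 0.27], [-0.23, -38.45, 33.04, 9.68, 1.01, 0.27]]
F/M [[6.35, -2.61, -21.52, -0.85, -2.0, -0.24], [5.74, -4.04, -22.41, -0.87, -1.96, -0.23], [4.67, -2.68, -20.58, -0.74, -1.6, -0.22], [3.72, -1.96, -19.17, -0.67, -1.47, -0.21], [2.36, -2.5, -18.48, -0.38, -1.07, -0.28], [1.82, -1.01, -17.47, -0.25, -0.71, -0.26], [0.73, -1.17, -16.16, -0.09, -0.36, -0.23], [-0.47, -0.13, -15.11, 0.14, 0.09, -0.31], [-1.32, -0.18, -13.35, 0.25, 0.46, -0.29], [-2.93, 0.41, -12.87, 0.5, 0.87, -0.29], [-3.71, 1.21, -10.92, 0.61, 1.18, -0.27], [-4.31, 1.43, -11.09, 0.74, 1.41, -0.28]]
f0 -1 t 34.8 th 0.22 r 0.0627 phi -0.68 F [  1.06  -1.1  -16.59] M [-0.135 -0.43  -0.259] My -0.44 sdF [3.51 1.63 3.81] sdM [0.557 1.171 0.031] op 0.0199 j [  21.1    4.9  -25.2    0.4  -60.3 -116.7]
[  -1.    -114.579    1.217  -16.589   -0.428    0.165   -0.335]
[[0.5, 0.22, -0.0, 0.0, 0.0, -0.035, 0.0], [0.5, 0.67, -0.0, 0.04, 0.0, -0.104, 0.0], [0.5, 0.67, -0.0, 0.04, 0.0, -0.104, 0.0], [0.5, 0.44, -0.0, 0.02, 0.0, -0.07, 0.0], [0.5, 0.26, -0.0, 0.01, 0.0, -0.04, 0.0], [0.5, 0.11, -0.0, 0.0, 0.0, -0.017, 0.0], [0.5, 0.03, -0.0, 0.0, 0.0, -0.005, 0.0], [0.5, -0.0, -0.0, 0.0, 0.0, 0.0, 0.0]]
```

Request:
move_arm(commands=[[0.5,0.22,0,0,0,-0.035,0],[0.5,0.67,0,0.04,0,-0.104,0],[0.5,0.67,0,0.04,0,-0.104,0],[0.5,0.44,0,0.02,0,-0.07,0],[0.5,0.26,0,0.01,0,-0.04,0],[0.5,0.11,0,0,0,-0.017,0],[0.5,0.03,0,0,0,-0.005,0],[0.5,0,0,0,0,0,0]])

```text
clock: 35.8
tool_pos: [0.4911, -0.0192, 0.189]
orientation: [-179.5, -0.2, 174.6]
force: [-5.7, 1.8, -3.4]
opening: 0.0201
```

Run:
```python
from h import *
import h
h.N=12
meas("f0",1)
print(h.anal()[-1].round(3))
# per-sample T for all
for l in open("log.jsonl"):
    d=json.loads(l)
    if d["tag"][0] in "def":
        t=np.radians(d["th"]);F=np.array(d["Fs"]);M=np.array(d["Ms"])
        T=.487*(F@XR*np.cos(t)-F[:,2]*np.sin(t))+M@YR+3.31*np.sin(t)
        print(d["tag"],d["dir"],T.round(2))
```

```text
tau [[-0.45, -35.18, 30.92, 8.94, 1.46, 0.1], [-0.35, -35.98, 30.92, 8.77, 1.4, 0.1], [-0.37, -35.48, 30.98, 8.75, 1.16, 0.14], [-0.27, -35.73, 30.81, 8.71, 1.16, 0.1], [-0.3, -35.48, 30.63, 8.64, 1.2, 0.11], [-0.32, -35.23, 30.46, 8.58, 1.22, 0.11], [-0.34, -35.0, 30.28, 8.51, 1.25, 0.11], [-0.34, -34.77, 30.11, 8.45, 1.27, 0.11], [-0.35, -34.55, 29.93, 8.38, 1.3, 0.11], [-0.35, -34.48, 29.88, 8.36, 1.3, 0.11], [-0.33, -34.49, 29.84, 8.34, 1.3, 0.1], [-0.33, -34.26, 29.67, 8.28, 1.33, 0.11]]
F/M [[-5.73, 1.79, -3.42, 0.96, 1.96, -0.16], [-5.81, 0.69, -3.38, 0.97, 1.99, -0.14], [-4.95, 1.63, -4.54, 0.86, 1.73, -0.09], [-4.45, 1.95, -4.84, 0.84, 1.69, -0.11], [-4.93, 1.14, -3.78, 0.82, 1.7, -0.14], [-4.56, 1.08, -2.26, 0.84, 1.71, -0.09], [-5.46, 0.41, -2.49, 0.85, 1.77, -0.13], [-4.97, 1.13, -1.65, 0.85, 1.8, -0.18], [-5.44, 1.73, -2.64, 0.89, 1.83, -0.09], [-4.89, 1.48, -0.9, 0.84, 1.8, -0.15], [-4.66, 1.38, -0.89, 0.89, 1.81, -0.1], [-6.11, 1.28, -1.49, 0.88, 1.81, -0.05]]
f0 1 t 36.35 th 0.12 r 0.0630 phi 0.27 F [-5.16  1.31 -2.69] M [ 0.874  1.801 -0.119] My 1.874 sdF [0.51 0.43 
[... 233 characters left out ...]
0.6 ]
d60 1 [-0.64 -0.36 -0.63 -0.34 -0.44 -0.64]
d40 -1 [ 0.33  0.03  0.6  -0.22  0.01  0.29]
d20 -1 [ 0.1   0.03 -0.23 -0.06  0.1   0.17]
d0 -1 [-0.21 -0.1  -0.27  0.02 -0.33 -0.31]
e35 -1 [-0.19 -0.06 -0.07 -0.09  0.06  0.03 -0.29 -0.18 -0.37]
e15 -1 [0.14 0.15 0.03 0.06 0.57 0.08 0.23 0.18 0.4 ]
e15 1 [-0.91 -0.97 -0.94 -0.34 -0.39 -0.61 -0.6  -1.13 -0.7 ]
e-15 -1 [ 0.04 -0.26 -0.38 -0.21 -0.37  0.11 -0.35]
f24 -1 [0.87 0.6  0.85 1.04 0.62 0.32 0.15 0.29 0.08 0.23]
f24 1 [-0.67 -0.73 -0.74 -0.53 -0.31 -0.37 -1.02 -0.64 -0.49 -0.54]
f0 -1 [ 1.18  0.99  0.78  0.41  0.2   0.24  0.09 -0.08 -0.11 -0.49 -0.59 -0.65]
f0 1 [-0.81 -0.77 -0.66 -0.47 -0.66 -0.47 -0.81 -0.58 -0.8  -0.56 -0.43 -1.13]
```

```bash
cat > fit.py <<'E'
from h import *
from scipy.optimize import least_squares
def fit(first=None,skip=(),Rp=None,verbose=True,D_prior=(.5,.1)):
    rows=[]
    for l in open("log.jsonl"):
        d=json.loads(l);g=d["tag"][0]
        if g not in "defgh" or d["tag"] in("g1","g2","g3") or (d["tag"],d["dir"]) in skip:continue
        off=dict(e=60,f=114.8,h=114.8).get(g,0)
        F=np.array(d["Fs"]);M=np.array(d["Ms"]);n=first or len(F)
        if (d["tag"],d["dir"]) in (("f24",-1),("f0",-1)): n=min(n,4)
        F,M=F[:n].mean(0),M[:n].mean(0);t=np.radians(d["th"])
        rows.append((d["dir"],np.radians(d["th"]-off),F@XR*np.cos(t)-F[2]*np.sin(t),M@YR+3.31*np.sin(t),.2/np.sqrt(n/1.)+.08,F@XR*np.sin(t)+F[2]*np.cos(t)))
    r=np.array(rows)
    def res(x):
        a,b,D,R,c=x
        T=R*r[:,2]+r[:,3]-c
        return np.r_[(T-(a*np.cos(r[:,1])+b*np.sin(r[:,1])-D*r[:,0]))/r[:,4],(D-D_prior[0])/D_prior[1],c/.05,(np.hypot(a,b)-.345)/.06]+0
    s=least_squares(res,[-.3,.0,.5,.487,0],loss="soft_l1")
    a,b,D,R,c=s.x
    # W=a cos+b sin = -A sin(psi-psi0): stable zero with negative slope
    A=np.hypot(a,b);p0=np.degrees(np.arctan2(a,-b))  # A sin(p0)=a, -A cos p0 = b
    print("A %.3f psi0 %.1f D %.2f R %.3f c %.3f cost %.1f n %d"%(A,p0,D,R,c,s.cost,len(r)))
    if verbose:
        T=R*r[:,2]+r[:,3]-c
        for q,tt in zip(r,T):print(int(q[0]),round(np.degrees(q[1]),1),"T %.2f pred %.2f"%(tt,a*np.cos(q[1])+b*np.sin(q[1])-D*q[0]))
if __name__=="__main__":
    fit();fit(first=4);fit(first=3,verbose=False);fit(D_prior=(.5,.5),verbose=False)
    fit(skip=(("e35",-1),("e-15",-1),("d0",-1),("d60",1)),verbose=False)
E
python3 fit.py
```

```text
A 0.351 psi0 -109.2 D 0.27 R 0.448 c -0.007 cost 8.5 n 14
1 20.4 T -0.33 pred -0.55
1 40.4 T -0.48 pred -0.45
1 60.4 T -0.23 pred -0.34
-1 40.2 T -0.00 pred 0.10
-1 20.3 T -0.08 pred 0.00
-1 0.2 T -0.25 pred -0.06
-1 -24.9 T -0.14 pred -0.08
-1 -44.8 T 0.05 pred -0.04
1 -44.4 T -0.41 pred -0.59
-1 -74.7 T -0.22 pred 0.08
-1 -90.6 T 0.51 pred 0.16
1 -90.5 T -0.46 pred -0.39
-1 -114.6 T 0.63 pred 0.31
1 -114.7 T -0.47 pred -0.24
A 0.366 psi0 -106.3 D 0.31 R 0.451 c -0.010 cost 6.6 n 14
1 20.4 T -0.49 pred -0.60
1 40.4 T -0.54 pred -0.51
1 60.4 T -0.23 pred -0.39
-1 40.2 T 0.03 pred 0.11
-1 20.3 T -0.13 pred 0.02
-1 0.2 T -0.19 pred -0.04
-1 -24.9 T -0.11 pred -0.05
-1 -44.8 T -0.02 pred -0.01
1 -44.4 T -0.48 pred -0.63
-1 -74.7 T -0.21 pred 0.12
-1 -90.6 T 0.54 pred 0.21
1 -90.5 T -0.51 pred -0.41
-1 -114.6 T 0.65 pred 0.36
1 -114.7 T -0.47 pred -0.26
A 0.368 psi0 -110.9 D 0.31 R 0.441 c -0.009 cost 5.7 n 14
A 0.324 psi0 -117.2 D 0.10 R 0.417 c 0.011 cost 6.4 n 14
A 0.344 psi0 -89.1 D 0.49 R 0.478 c -0.008 cost 4.3 n 10
```

Run:
```python
from h import *
arc([0,0,0,6,14,22,30,36],hand=5)
```

```text
[[5, -0.0, -0.0, 0.0, 0.0, 0.0, 0.0], [5, -0.0, -0.0, 0.0, 0.0, 0.0, 0.0], [5, -0.0, -0.0, 0.0, 0.0, 0.0, 0.0], [5, -0.67, -0.0, 0.04, 0.0, 0.105, 0.0], [5, -1.55, -0.0, 0.19, 0.0, 0.245, 0.0], [5, -2.4, -0.01, 0.47, 0.0, 0.384, 0.0], [5, -3.2, -0.01, 0.86, 0.0, 0.524, 0.0], [5, -3.76, -0.01, 1.22, 0.0, 0.629, 0.0]]
```

Request:
move_arm(commands=[[5,0,0,0,0,0,0],[5,0,0,0,0,0,0],[5,0,0,0,0,0,0],[5,-0.67,0,0.04,0,0.105,0],[5,-1.55,0,0.19,0,0.245,0],[5,-2.4,0,0.47,0,0.384,0],[5,-3.2,0,0.86,0,0.524,0],[5,-3.76,0,1.22,0,0.629,0]])

```text
clock: 37.35
tool_pos: [0.5295, -0.0232, 0.1753]
orientation: [-179.4, -36.4, 174.2]
force: [-0.0, -0.4, -0.4]
opening: 0.0501
```

Run:
```python
from h import *
commit([5,-3.76,0,1.22,0,.629,0])
print(row(.5,pose(38,.064)),row(.5,pose(40,.064)))
```

```text
[0.5, -0.23, -0.01, 0.01, 0.0, 0.034, 0.0] [0.5, -0.45, -0.01, 0.02, 0.0, 0.069, 0.0]
```

Request:
move_arm(commands=[[5,-0.23,0,0.01,0,0.034,0],[4,-0.45,0,0.02,0,0.069,0],[0.5,-0.45,0,0.02,0,0.069,0],[0.5,-0.45,0,0.02,0,0.069,0],[0.5,-0.45,0,0.02,0,0.069,0],[0.5,-0.45,0,0.02,0,0.069,0],[0.5,-0.45,0,0.02,0,0.069,0],[0.5,-0.45,0,0.02,0,0.069,0]])

```text
clock: 38.35
tool_pos: [0.5317, -0.0234, 0.1744]
orientation: [-179.4, -40.1, 174.2]
force: [-0.0, 0.2, 6.8]
opening: 0.0197
```

Run:
```python
from h import *
from plant import sensors
commit([5,-.45,0,.02,0,.069,0])
o=sensors.get_obs();print(o["clock"],o["opening"],o["force"],o["moment"],o["orientation"])
arc([34,27,20,14,9.5,6.5,5.3,5])
```

```text
38.35 0.019670492442134757 [-6.70748122e-03  1.90064343e-01  6.82708694e+00] [ 0.25524568 -0.61695909 -0.26622764] [-179.3794179   -40.12283438  174.1818734 ]
[[0.5, 0.67, -0.01, 0.03, 0.0, -0.104, 0.0], [0.5, 1.44, -0.01, 0.16, 0.0, -0.227, 0.0], [0.5, 2.19, -0.0, 0.38, 0.0, -0.349, 0.0], [0.5, 2.8, -0.0, 0.64, 0.0, -0.453, 0.0], [0.5, 3.25, -0.0, 0.88, 0.0, -0.532, 0.0], [0.5, 3.53, -0.0, 1.06, 0.0, -0.584, 0.0], [0.5, 3.64, -0.0, 1.13, 0.0, -0.605, 0.0], [0.5, 3.67, -0.0, 1.15, 0.0, -0.61, 0.0]]
```

Request:
move_arm(commands=[[0.5,0.67,0,0.03,0,-0.104,0],[0.5,1.44,0,0.16,0,-0.227,0],[0.5,2.19,0,0.38,0,-0.349,0],[0.5,2.8,0,0.64,0,-0.453,0],[0.5,3.2,0,0.86,0,-0.524,0],[0.5,3.47,0,1.02,0,-0.574,0],[0.5,3.61,0,1.11,0,-0.6,0],[0.5,3.67,0,1.15,0,-0.61,0]])

```text
clock: 39.35
tool_pos: [0.4981, -0.0199, 0.1881]
orientation: [-179.6, -4.9, 174.5]
force: [9.6, -4.9, -12.2]
opening: 0.0199
```

```bash
cat >> h.py <<'E'
OFF=dict(e=60,f=114.8,k=154.8)
def Ts(L=.4245,G=3.31,hub=(.491,-.0193,.1255),show=True):
    out=[]
    for l in open("log.jsonl"):
        d=json.loads(l);g=d["tag"][0]
        if g not in "defk":continue
        z=np.array(d["z"]);ref=np.array(d["p"])-L*z-np.array(hub)
        F=np.array(d["Fs"]);M=np.array(d["Ms"])
        T=np.cross(ref,F)@YR+M@YR+G*np.sin(np.radians(d["th"]))
        out.append((d["tag"],d["dir"],d["th"]-OFF.get(g,0),T))
        if show:print(d["tag"],d["dir"],round(out[-1][2],1),"mean %.2f first4 %.2f last5 %.2f"%(T.mean(),T[:4].mean(),T[-5:].mean()))
    return out
E
python3 - <<'E'
from h import *
import h
commit([5,3.67,0,1.15,0,-.61,0])
h.N=12
meas("k5",-1)
Ts()
arc([3,-1,-1,1,2.7,4,4.8,5])
E
```

```text
tau [[2.63, -44.65, 26.14, 4.83, -3.76, 0.32], [2.48, -43.09, 26.17, 5.11, -3.58, 0.33], [2.49, -43.85, 26.01, 5.18, -3.07, 0.26], [2.33, -43.25, 26.07, 5.22, -2.93, 0.3], [2.26, -42.85, 26.11, 5.24, -2.87, 0.31], [2.21, -42.64, 26.14, 5.26, -2.84, 0.31], [2.18, -42.53, 26.15, 5.26, -2.82, 0.32], [2.17, -42.47, 26.16, 5.27, -2.81, 0.31], [2.16, -42.44, 26.16, 5.27, -2.81, 0.31], [2.15, -42.42, 26.16, 5.27, -2.8, 0.31], [2.15, -42.41, 26.16, 5.27, -2.8, 0.31], [2.15, -42.41, 26.16, 5.28, -2.8, 0.31]]
F/M [[9.64, -4.86, -12.2, -1.71, -4.33, -0.17], [8.28, -4.29, -10.04, -1.64, -4.11, -0.16], [7.12, -3.66, -7.96, -1.47, -3.76, -0.16], [7.32, -4.34, -7.64, -1.41, -3.53, -0.21], [7.39, -4.32, -7.51, -1.3, -3.45, -0.22], [7.14, -3.83, -6.76, -1.33, -3.33, -0.2], [6.71, -3.72, -7.07, -1.37, -3.22, -0.16], [6.17, -3.1, -7.73, -1.29, -3.28, -0.25], [5.85, -3.12, -6.65, -1.31, -3.28, -0.15], [6.99, -4.91, -7.43, -1.25, -3.34, -0.22], [6.57, -4.27, -7.08, -1.25, -3.26, -0.17], [8.01, -3.12, -7.1, -1.31, -3.32, -0.24]]
k5 -1 t 39.9 th 5.01 r 0.0625 phi 6.55 F [ 7.27 -3.96 -7.93] M [-1.388 -3.518
[... 463 characters left out ...]
n 0.21 first4 0.10 last5 0.29
e15 1 -44.4 mean -0.71 first4 -0.77 last5 -0.66
e-15 -1 -74.7 mean -0.20 first4 -0.20 last5 -0.24
f24 -1 -90.6 mean 0.50 first4 0.84 last5 0.21
f24 1 -90.5 mean -0.64 first4 -0.71 last5 -0.65
f0 -1 -114.6 mean 0.15 first4 0.82 last5 -0.40
f0 1 -114.7 mean -0.68 first4 -0.68 last5 -0.71
k5 -1 -149.8 mean 0.70 first4 0.75 last5 0.62
[[0.5, 0.23, -0.0, 0.01, 0.0, -0.035, 0.0], [0.5, 0.67, -0.0, 0.04, 0.0, -0.105, 0.0], [0.5, 0.67, -0.0, 0.04, 0.0, -0.105, 0.0], [0.5, 0.45, -0.0, 0.02, 0.0, -0.07, 0.0], [0.5, 0.26, -0.0, 0.01, 0.0, -0.041, 0.0], [0.5, 0.11, -0.0, 0.0, 0.0, -0.018, 0.0], [0.5, 0.02, -0.0, 0.0, 0.0, -0.004, 0.0], [0.5, 0.0, -0.0, 0.0, 0.0, -0.0, 0.0]]
```

Request:
move_arm(commands=[[0.5,0.34,0,0.02,0,-0.052,0],[0.5,0.9,0,0.06,0,-0.14,0],[0.5,0.8,0,0.05,0,-0.125,0],[0.5,0.5,0,0.02,0,-0.079,0],[0.5,0.26,0,0.01,0,-0.041,0],[0.5,0.11,0,0,0,-0.018,0],[0.5,0.02,0,0,0,-0.004,0],[0.5,0,0,0,0,0,0]])

```text
clock: 40.9
tool_pos: [0.496, -0.0197, 0.1884]
orientation: [-179.5, -5.4, 174.5]
force: [-4.1, 0.1, 6.1]
opening: 0.0197
```

Run:
```python
from h import *
import h
h.N=12
meas("k5",1)
print(Ts(show=False)[-1])
arc([9,15,20,23,24.4,25,25,25])
```

```text
tau [[-0.14, -36.64, 27.16, 7.1, 1.12, 0.08], [-0.03, -37.38, 27.12, 6.97, 1.01, 0.06], [0.01, -37.28, 27.06, 7.0, 0.96, 0.06], [-0.18, -36.92, 27.15, 7.05, 1.06, 0.08], [-0.16, -36.94, 27.17, 7.03, 0.97, 0.08], [-0.12, -37.12, 27.11, 7.08, 1.12, 0.05], [-0.23, -36.87, 27.16, 7.09, 1.1, 0.07], [-0.16, -37.04, 27.16, 7.07, 1.06, 0.06], [-0.12, -37.15, 27.1, 7.1, 1.14, 0.04], [-0.22, -36.92, 27.15, 7.11, 1.16, 0.07], [-0.18, -37.0, 27.15, 7.11, 1.14, 0.06], [-0.16, -37.04, 27.15, 7.1, 1.13, 0.06]]
F/M [[-4.12, 0.08, 6.12, 0.73, 1.55, -0.13], [-4.07, -0.41, 5.27, 0.69, 1.36, -0.19], [-3.0, 1.02, 5.97, 0.64, 1.33, -0.15], [-4.28, 1.05, 6.31, 0.74, 1.5, -0.12], [-4.08, 0.19, 5.03, 0.62, 1.41, -0.16], [-4.36, 1.12, 5.99, 0.69, 1.54, -0.18], [-5.19, 0.03, 5.05, 0.78, 1.48, -0.17], [-4.15, -0.16, 4.0, 0.76, 1.44, -0.15], [-4.45, 0.57, 5.77, 0.7, 1.54, -0.15], [-4.58, 1.25, 5.35, 0.79, 1.59, -0.11], [-4.21, 0.25, 4.95, 0.74, 1.54, -0.16], [-4.44, 1.53, 4.84, 0.76, 1.54, -0.12]]
k5 1 t 41.45 th 5.30 r 0.0626 phi 4.73 F [-4.25  0.54  5.39] M [ 0.72   1.485 -0.149] My 1.545 sdF [0.48 0.6  0.64] sdM [0.051 0.078 0.025] op 0.0199 j [  19.     8.8  -19.9   -1.9  -66.3 -113.6]
('k5', 1, -149.49916123047532, array([-0.35246647, -0.46111139, -0.06901834, -0.52326512, -0.43560029,
       -0.52708639, -0.88056507, -0.37173375, -0.53016102, -0.54774936,
       -0.35829394, -0.51882793]))
[[0.5, -0.44, -0.0, 0.02, 0.0, 0.069, 0.0], [0.5, -1.11, -0.0, 0.1, 0.0, 0.174, 0.0], [0.5, -1.65, -0.0, 0.22, 0.0, 0.261, 0.0], [0.5, -1.98, -0.01, 0.31, 0.0, 0.314, 0.0], [0.5, -2.12, -0.01, 0.36, 0.0, 0.338, 0.0], [0.5, -2.19, -0.01, 0.39, 0.0, 0.349, 0.0], [0.5, -2.19, -0.01, 0.39, 0.0, 0.349, 0.0], [0.5, -2.19, -0.01, 0.39, 0.0, 0.349, 0.0]]
```

Request:
move_arm(commands=[[0.5,-0.44,0,0.02,0,0.069,0],[0.5,-1.11,0,0.1,0,0.174,0],[0.5,-1.65,0,0.22,0,0.261,0],[0.5,-1.98,0,0.31,0,0.314,0],[0.5,-2.12,0,0.36,0,0.338,0],[0.5,-2.19,0,0.39,0,0.349,0],[0.5,-2.19,0,0.39,0,0.349,0],[0.5,-2.19,0,0.39,0,0.349,0]])

```text
clock: 42.45
tool_pos: [0.5175, -0.0219, 0.1825]
orientation: [-179.5, -25.3, 174.4]
force: [-2.9, -0.3, 4.1]
opening: 0.0198
```

Run:
```python
from h import *
import h
commit([5,-2.19,0,.39,0,.349,0])
h.N=10
meas("k25",1)
x=Ts(show=False)[-1];print(x[3].round(2),x[3].mean())
arc([30,37,43,47,49,50,50,50])
```

```text
tau [[0.2, -57.56, 26.67, 6.68, 0.32, -0.11], [0.17, -57.46, 26.74, 6.7, 0.4, -0.1], [0.17, -57.39, 26.81, 6.71, 0.46, -0.1], [0.16, -57.34, 26.89, 6.71, 0.51, -0.1], [0.2, -57.43, 26.89, 6.71, 0.5, -0.12], [0.2, -57.4, 26.95, 6.73, 0.58, -0.12], [0.21, -57.41, 26.96, 6.72, 0.57, -0.12], [0.23, -57.42, 27.0, 6.73, 0.63, -0.13], [0.22, -57.41, 27.01, 6.73, 0.63, -0.12], [0.23, -57.44, 27.01, 6.73, 0.62, -0.12]]
F/M [[-2.93, -0.27, 4.12, 0.52, 0.55, -0.13], [-2.93, -0.57, 4.59, 0.51, 0.6, -0.16], [-2.93, 0.54, 5.78, 0.55, 0.68, -0.14], [-3.49, 0.65, 5.79, 0.56, 0.71, -0.13], [-3.89, -0.1, 4.37, 0.52, 0.7, -0.12], [-3.19, -0.29, 4.61, 0.58, 0.79, -0.15], [-3.22, -0.54, 3.92, 0.55, 0.81, -0.16], [-3.69, -0.0, 5.65, 0.54, 0.87, -0.12], [-3.13, 0.05, 4.44, 0.53, 0.85, -0.03], [-3.28, -0.17, 5.57, 0.49, 0.83, -0.12]]
k25 1 t 42.9 th 25.25 r 0.0625 phi 25.37 F [-3.27 -0.07  4.88] M [ 0.535  0.738 -0.127] My 0.784 sdF [0.31 0.39 0.7 ] sdM [0.026 0.103 0.037] op 0.0196 j [  13.4   24.1   -1.7   -7.5  -88.5 -107.1]
[-0.13 -0.16 -0.37 -0.59 -0.45 -0.1   0.06 -0.47  0.01 -0.31] -0.25094985535833414
[[0.5, -0.55, -0.01, 0.02, 0.0, 0.087, 0.0], [0.5, -1.33, -0.01, 0.14, 0.0, 0.209, 0.0], [0.5, -1.97, -0.01, 0.31, 0.0, 0.314, 0.0], [0.5, -2.39, -0.01, 0.46, 0.0, 0.384, 0.0], [0.5, -2.6, -0.01, 0.55, 0.0, 0.418, 0.0], [0.5, -2.7, -0.01, 0.6, 0.0, 0.436, 0.0], [0.5, -2.7, -0.01, 0.6, 0.0, 0.436, 0.0], [0.5, -2.7, -0.01, 0.6, 0.0, 0.436, 0.0]]
```

Request:
move_arm(commands=[[0.5,-0.55,0,0.02,0,0.087,0],[0.5,-1.33,0,0.14,0,0.209,0],[0.5,-1.97,0,0.31,0,0.314,0],[0.5,-2.35,0,0.45,0,0.377,0],[0.5,-2.55,0,0.53,0,0.41,0],[0.5,-2.65,0,0.58,0,0.428,0],[0.5,-2.7,0,0.6,0,0.436,0],[0.5,-2.7,0,0.6,0,0.436,0]])

```text
clock: 43.9
tool_pos: [0.5393, -0.0241, 0.1655]
orientation: [-179.3, -50.3, 174.0]
force: [-4.3, 0.6, 6.4]
opening: 0.0194
```

Run:
```python
from h import *
import h
commit([5,-2.7,0,.6,0,.436,0])
h.N=12
meas("k50",1)
x=Ts(show=False)[-1];print(x[3].round(2),x[3].mean())
arc([53,58,58,55.5,53,51.3,50.3,50])
```

```text
tau [[0.09, -77.56, 26.03, 6.41, -0.29, -0.16], [0.15, -77.94, 26.0, 6.41, -0.36, -0.16], [0.16, -78.15, 25.98, 6.41, -0.39, -0.16], [0.17, -78.29, 26.03, 6.42, -0.35, -0.17], [0.19, -78.31, 26.14, 6.43, -0.3, -0.17], [0.22, -78.32, 26.25, 6.45, -0.25, -0.17], [0.24, -78.35, 26.36, 6.46, -0.2, -0.17], [0.26, -78.37, 26.47, 6.48, -0.16, -0.17], [0.28, -78.4, 26.58, 6.5, -0.11, -0.17], [0.3, -78.42, 26.68, 6.51, -0.06, -0.17], [0.31, -78.44, 26.79, 6.53, -0.01, -0.17], [0.33, -78.46, 26.89, 6.55, 0.04, -0.18]]
F/M [[-4.27, 0.63, 6.44, 0.45, -0.09, -0.29], [-3.37, 1.19, 4.46, 0.36, -0.17, -0.25], [-2.32, -0.81, 4.7, 0.37, -0.22, -0.31], [-3.72, 1.0, 4.68, 0.35, -0.2, -0.27], [-3.28, 0.31, 4.47, 0.36, -0.14, -0.22], [-3.77, 0.47, 3.92, 0.34, -0.08, -0.23], [-3.94, 0.31, 4.43, 0.37, -0.06, -0.24], [-4.62, 0.53, 4.74, 0.33, -0.01, -0.18], [-4.46, 0.09, 4.83, 0.3, 0.03, -0.22], [-4.79, 0.77, 5.04, 0.33, 0.06, -0.13], [-5.25, -0.41, 4.33, 0.33, 0.03, -0.13], [-5.23, -0.07, 5.33, 0.3, 0.12, -0.15]]
k50 1 t 44.45 th 50.23 r 0.0627 phi 50.98 F [-4.09  0.34  4.78] M [ 0.349 -0.062 -0.219] My -0.029 sdF [0.82 0.55 0.61] sdM [0.037 0.104 0.057] op 0.0201 j [   9.6   42.6   17.3  -12.2 -113.5 -105.1]
[-1.26 -0.35 -0.1  -0.56 -0.26 -0.16 -0.38 -0.66 -0.6  -0.76 -0.63 -0.93] -0.5551717809693738
[[0.5, -0.34, -0.01, 0.01, 0.0, 0.052, 0.0], [0.5, -0.89, -0.01, 0.06, 0.0, 0.14, 0.0], [0.5, -0.89, -0.01, 0.06, 0.0, 0.14, 0.0], [0.5, -0.61, -0.01, 0.03, 0.0, 0.096, 0.0], [0.5, -0.34, -0.01, 0.01, 0.0, 0.052, 0.0], [0.5, -0.15, -0.01, -0.0, 0.0, 0.023, 0.0], [0.5, -0.03, -0.01, -0.0, 0.0, 0.005, 0.0], [0.5, -0.0, -0.01, -0.0, 0.0, -0.0, 0.0]]
```

Request:
move_arm(commands=[[0.5,-0.4,0,0.01,0,0.061,0],[0.5,-1,0,0.08,0,0.157,0],[0.5,-0.95,0,0.07,0,0.15,0],[0.5,-0.61,0,0.03,0,0.096,0],[0.5,-0.34,0,0.01,0,0.052,0],[0.5,-0.15,0,0,0,0.023,0],[0.5,-0.03,0,0,0,0.005,0],[0.5,0,0,0,0,0,0]])

```text
clock: 45.45
tool_pos: [0.5402, -0.0241, 0.1628]
orientation: [-179.3, -50.0, 173.9]
force: [-2.5, -3.6, -12.0]
opening: 0.0199
```

Run:
```python
from h import *
import h
h.N=12
meas("k50",-1)
x=Ts(show=False)[-1];print(x[3].round(2),x[3].mean())
arc([45,38,32,28.5,26.5,25.5,25,25])
```

```text
tau [[2.59, -87.53, 28.03, 6.38, -5.01, -0.02], [2.75, -87.1, 28.41, 6.46, -4.8, -0.02], [2.39, -86.79, 28.03, 6.48, -4.53, -0.01], [2.35, -86.47, 28.05, 6.47, -4.47, -0.01], [2.34, -86.27, 28.07, 6.47, -4.43, -0.01], [2.33, -86.15, 28.08, 6.47, -4.41, -0.01], [2.33, -86.09, 28.09, 6.46, -4.4, -0.01], [2.33, -86.05, 28.09, 6.46, -4.4, -0.01], [2.33, -86.03, 28.09, 6.46, -4.39, -0.01], [2.33, -86.02, 28.09, 6.46, -4.39, -0.01], [2.33, -86.02, 28.09, 6.46, -4.39, -0.01], [2.33, -86.02, 28.09, 6.46, -4.39, -0.01]]
F/M [[-2.49, -3.64, -11.97, -1.25, -5.24, 0.88], [-3.03, -3.82, -11.15, -1.24, -5.1, 0.84], [-4.02, -3.12, -10.24, -1.2, -4.85, 0.83], [-3.27, -3.56, -10.03, -1.13, -4.77, 0.79], [-3.37, -4.0, -10.16, -1.17, -4.69, 0.74], [-3.63, -3.82, -10.04, -1.12, -4.64, 0.81], [-3.96, -2.65, -10.29, -1.1, -4.65, 0.71], [-3.87, -3.7, -9.27, -1.08, -4.65, 0.76], [-4.06, -3.4, -10.27, -1.12, -4.65, 0.77], [-4.25, -3.25, -9.03, -1.08, -4.62, 0.76], [-4.16, -3.87, -10.48, -1.09, -4.64, 0.76], [-3.58, -3.63, -10.24, -1.11, -4.63, 0.78]]
k50 -1 t 46.0 th 50.03 r 0.0618 phi 53.34 F [ -3.64  -3.54 -10.27] M [-1.141 -4.762  0.785] My -4.847 sdF [0.5  0.36 0.73] sdM [0.058 0.197 0.046] op 0.0199 j [   9.6   42.6   17.2  -12.2 -113.2 -105.1]
[1.02 0.69 0.28 0.54 0.64 0.56 0.51 0.19 0.49 0.01 0.57 0.66] 0.5142229915730349
[[0.5, 0.56, -0.01, 0.02, 0.0, -0.087, 0.0], [0.5, 1.33, -0.01, 0.14, 0.0, -0.21, 0.0], [0.5, 1.98, -0.01, 0.31, 0.0, -0.314, 0.0], [0.5, 2.35, -0.01, 0.44, 0.0, -0.375, 0.0], [0.5, 2.55, -0.01, 0.53, 0.0, -0.41, 0.0], [0.5, 2.65, -0.01, 0.57, 0.0, -0.428, 0.0], [0.5, 2.7, -0.01, 0.6, 0.0, -0.436, 0.0], [0.5, 2.7, -0.01, 0.6, 0.0, -0.436, 0.0]]
```

Request:
move_arm(commands=[[0.5,0.56,0,0.02,0,-0.087,0],[0.5,1.33,0,0.14,0,-0.21,0],[0.5,1.9,0,0.29,0,-0.3,0],[0.5,2.27,0,0.41,0,-0.361,0],[0.5,2.5,0,0.51,0,-0.4,0],[0.5,2.62,0,0.56,0,-0.422,0],[0.5,2.68,0,0.59,0,-0.433,0],[0.5,2.7,0,0.6,0,-0.436,0]])

```text
clock: 47.0
tool_pos: [0.5193, -0.022, 0.1802]
orientation: [-179.5, -25.0, 174.3]
force: [3.0, -5.5, -14.9]
opening: 0.0201
```

```bash
cat > fit2.py <<'E'
from h import *
from scipy.optimize import least_squares
def load(L,hubdz=0,G=3.31):
    r=[]
    for tag,d,psi,T in Ts(L=L,G=G,show=False):
        r.append((tag,d,psi,T))
    return r
def fit(use,verbose=False,cs=.03,G=3.31,loss="linear"):
    def pts(L):
        o=[]
        for tag,d,psi,T in load(L,G=G):
            if tag not in use:continue
            if (tag,d)==("f24",-1): T=T[:6]
            if (tag,d)==("f0",-1): T=T[:4]
            o.append((d,np.radians(psi),T.mean(),.25/np.sqrt(len(T))))
        return np.array(o)
    def res(x):
        a,b,D,L,c=x;p=pts(L)
        A=np.hypot(a,b)
        return np.r_[(p[:,2]-c-(a*np.cos(p[:,1])+b*np.sin(p[:,1])-D*p[:,0]))/np.hypot(p[:,3],.06),(D-.5)/.05,c/cs,max(0,.27-A)/.01,max(0,A-.42)/.01,(L-.42)/.03]
    s=least_squares(res,[-.3,.1,.5,.42,0],loss=loss)
    a,b,D,L,c=s.x
    J=s.jac;C=np.linalg.inv(J.T@J);A2=a*a+b*b;g=np.array([-b,a,0,0,0])/A2
    print("A %.3f psi0 %.1f +- %.1f D %.2f L %.3f c %.3f cost %.1f"%(np.hypot(a,b),np.degrees(np.arctan2(a,-b)),np.degrees(np.sqrt(g@C@g)),D,L,c,s.cost))
    if verbose:
        for q in pts(L):print(int(q[0]),round(np.degrees(q[1])),"T %.2f pred %.2f"%(q[2],c+a*np.cos(q[1])+b*np.sin(q[1])-D*q[0]))
al=["d20","d40","d60","d0","e35","e15","e-15","f24","f0","k5","k25","k50"]
pr=["d20","d40","e15","f24","k5","k25","k50"]
fit(pr,True);fit(pr,cs=.08);fit(pr,cs=.005);fit(al,True);fit(al,loss="soft_l1")
fit(["d40","e15","k5","k25","k50"]);fit(["e15","f24","k5","k25","k50"]);fit(pr,G=3.36)
E
python3 - <<'E'
from h import *
import h
from plant import cams
commit([5,2.7,0,.6,0,-.436,0])
h.N=12
meas("k25",-1)
x=Ts(show=False)[-1];print(x[3].round(2),x[3].mean())
s=cams.snapshot("scene");pickle.dump(s,open("pics/scene7.pkl","wb"));print([x for x in markang(s) if x[2]<.1])
E
python3 fit2.py
```

```text
tau [[2.79, -67.62, 29.04, 6.37, -4.45, 0.07], [2.79, -67.15, 29.14, 6.44, -4.28, 0.08], [2.68, -67.07, 29.05, 6.47, -4.11, 0.08], [2.64, -66.85, 29.07, 6.47, -4.07, 0.08], [2.77, -67.46, 29.14, 6.46, -4.46, 0.08], [2.78, -67.4, 29.17, 6.45, -4.42, 0.09], [2.78, -67.33, 29.18, 6.44, -4.41, 0.09], [2.78, -67.29, 29.18, 6.45, -4.4, 0.09], [2.78, -67.27, 29.18, 6.45, -4.4, 0.09], [2.78, -67.26, 29.19, 6.45, -4.39, 0.09], [2.78, -67.25, 29.19, 6.45, -4.39, 0.09], [2.77, -67.25, 29.19, 6.45, -4.39, 0.09]]
F/M [[2.99, -5.52, -14.86, -1.55, -4.79, 0.47], [2.79, -5.04, -14.08, -1.55, -4.63, 0.41], [2.47, -4.16, -13.66, -1.42, -4.48, 0.44], [2.15, -4.06, -15.09, -1.43, -4.41, 0.44], [2.09, -5.08, -16.36, -1.59, -4.91, 0.44], [2.65, -4.47, -14.96, -1.53, -4.77, 0.43], [2.45, -5.32, -15.28, -1.56, -4.71, 0.46], [2.87, -5.6, -14.8, -1.59, -4.76, 0.45], [2.1, -5.15, -15.47, -1.54, -4.8, 0.44], [2.83, -5.37, -15.1, -1.51, -4.76, 0.38], [1.72, -3.91, -14.19, -1.54, -4.75, 0.39], [1.07, -4.14, -14.87, -1.51, -4.7, 0.43]]
k25 -1 t 47.55 th 25.01 r 0.0612 phi 27.74 F [  2.35  -4.82 -14.89] M [-1.528 -
[... 866 characters left out ...]
 pred -0.60
1 60 T -0.35 pred -0.48
-1 40 T 0.07 pred 0.18
-1 20 T -0.05 pred 0.08
-1 0 T -0.24 pred 0.02
-1 -25 T -0.14 pred -0.00
-1 -45 T 0.11 pred 0.04
1 -44 T -0.52 pred -0.75
-1 -75 T -0.21 pred 0.17
-1 -91 T 0.53 pred 0.26
1 -90 T -0.56 pred -0.52
-1 -115 T 0.69 pred 0.42
1 -115 T -0.56 pred -0.36
-1 -150 T 0.50 pred 0.63
1 -149 T -0.35 pred -0.15
1 -130 T -0.13 pred -0.27
1 -105 T -0.41 pred -0.43
-1 -105 T 0.38 pred 0.35
-1 -130 T 0.68 pred 0.51
A 0.408 psi0 -105.3 +- 7.3 D 0.43 L 0.410 c -0.010 cost 18.2
A 0.286 psi0 -90.4 +- 11.1 D 0.48 L 0.415 c -0.021 cost 6.1
A 0.270 psi0 -95.2 +- 11.1 D 0.49 L 0.413 c -0.006 cost 6.8
A 0.271 psi0 -86.2 +- 10.6 D 0.48 L 0.415 c -0.014 cost 10.6
```

Run:
```python
from h import *
arc([31,39,46,52,56,58.5,59.6,60])
```

```text
[[0.5, -0.67, -0.01, 0.03, 0.0, 0.104, 0.0], [0.5, -1.55, -0.01, 0.18, 0.0, 0.244, 0.0], [0.5, -2.29, -0.01, 0.42, 0.0, 0.366, 0.0], [0.5, -2.9, -0.01, 0.69, 0.0, 0.471, 0.0], [0.5, -3.29, -0.01, 0.91, 0.0, 0.541, 0.0], [0.5, -3.53, -0.01, 1.06, 0.0, 0.584, 0.0], [0.5, -3.63, -0.01, 1.13, 0.0, 0.603, 0.0], [0.5, -3.67, -0.01, 1.15, 0.0, 0.61, 0.0]]
```

Request:
move_arm(commands=[[0.5,-0.67,0,0.03,0,0.104,0],[0.5,-1.55,0,0.18,0,0.244,0],[0.5,-2.29,0,0.42,0,0.366,0],[0.5,-2.85,0,0.67,0,0.463,0],[0.5,-3.22,0,0.87,0,0.528,0],[0.5,-3.47,0,1.02,0,0.574,0],[0.5,-3.61,0,1.11,0,0.599,0],[0.5,-3.67,0,1.15,0,0.61,0]])

```text
clock: 48.6
tool_pos: [0.5446, -0.0246, 0.1564]
orientation: [-179.1, -60.5, 173.8]
force: [-13.9, 0.2, 2.6]
opening: 0.0195
```

Run:
```python
from h import *
import h
from plant import cams
commit([5,-3.67,0,1.15,0,.61,0])
h.N=12
meas("k60",1)
x=Ts(show=False)[-1];print(x[3].round(2),x[3].mean())
arc([62.6,66.5,66.2,64,62,60.8,60.2,60])
```

```text
tau [[0.36, -85.43, 29.65, 7.59, 0.51, -0.24], [-0.18, -86.04, 28.43, 7.34, 0.34, -0.27], [0.69, -86.21, 29.63, 7.35, -0.18, -0.29], [0.72, -86.68, 29.57, 7.41, -0.29, -0.29], [0.76, -87.06, 29.53, 7.41, -0.35, -0.29], [0.76, -87.27, 29.52, 7.41, -0.38, -0.29], [0.76, -87.38, 29.51, 7.41, -0.4, -0.29], [0.76, -87.44, 29.5, 7.42, -0.41, -0.29], [0.75, -87.47, 29.5, 7.42, -0.42, -0.29], [0.75, -87.49, 29.5, 7.42, -0.42, -0.29], [0.75, -87.5, 29.5, 7.42, -0.42, -0.29], [0.75, -87.51, 29.5, 7.42, -0.42, -0.29]]
F/M [[-13.91, 0.24, 2.6, 0.27, 0.55, -0.07], [-12.17, 1.18, 3.01, 0.45, 0.44, -0.25], [-12.76, 0.47, 1.19, 0.19, 0.01, 0.16], [-11.4, -1.29, 0.13, 0.19, -0.22, 0.18], [-11.8, 0.2, -0.07, 0.2, -0.34, 0.13], [-11.85, 0.33, -0.45, 0.08, -0.34, 0.15], [-10.93, -0.55, 0.5, 0.1, -0.38, 0.17], [-11.18, 0.19, -0.11, 0.13, -0.35, 0.16], [-11.92, 0.64, 0.43, 0.15, -0.37, 0.15], [-12.0, -0.29, -0.56, 0.17, -0.43, 0.17], [-12.12, -0.42, 0.62, 0.18, -0.39, 0.14], [-12.01, -0.36, -0.24, 0.09, -0.44, 0.16]]
k60 1 t 49.15 th 60.34 r 0.0619 phi 60.77 F [-12.     0.03   0.59] M [ 0.183 -0.188  0.105] My -0.171 sdF [0.74 0.62 1.1 ] sdM [0.096 0.328 0.125] op 0.0198 j [   8.7   49.5   23.5  -14.4 -122.8 -105.4]
[-0.99 -0.86 -0.67 -0.08 -0.25 -0.11 -0.31 -0.1  -0.53 -0.17 -0.66 -0.33] -0.4217447687825285
[[0.5, -0.29, -0.01, 0.01, 0.0, 0.046, 0.0], [0.5, -0.72, -0.01, 0.04, 0.0, 0.114, 0.0], [0.5, -0.69, -0.01, 0.04, 0.0, 0.109, 0.0], [0.5, -0.45, -0.01, 0.02, 0.0, 0.07, 0.0], [0.5, -0.22, -0.01, 0.01, 0.0, 0.035, 0.0], [0.5, -0.09, -0.01, 0.0, 0.0, 0.014, 0.0], [0.5, -0.02, -0.01, 0.0, 0.0, 0.004, 0.0], [0.5, 0.0, -0.01, 0.0, 0.0, 0.0, 0.0]]
```

Request:
move_arm(commands=[[0.5,-0.35,0,0.01,0,0.055,0],[0.5,-0.9,0,0.06,0,0.14,0],[0.5,-0.8,0,0.05,0,0.125,0],[0.5,-0.5,0,0.02,0,0.078,0],[0.5,-0.25,0,0.01,0,0.039,0],[0.5,-0.1,0,0,0,0.016,0],[0.5,-0.02,0,0,0,0.004,0],[0.5,0,0,0,0,0,0]])

```text
clock: 50.15
tool_pos: [0.5454, -0.0246, 0.1538]
orientation: [-179.1, -60.1, 173.6]
force: [-10.8, -4.2, -13.1]
opening: 0.0197
```

Run:
```python
from h import *
import h
from plant import cams
h.N=12
meas("k60",-1)
x=Ts(show=False)[-1];print(x[3].round(2),x[3].mean())
arc([56,51,46.5,43.5,41.8,40.8,40.2,40])
```

```text
tau [[2.65, -94.79, 30.26, 7.21, -4.68, -0.08], [2.8, -94.42, 30.63, 7.29, -4.57, -0.08], [2.5, -94.26, 30.24, 7.29, -4.37, -0.07], [2.49, -94.04, 30.26, 7.27, -4.32, -0.07], [2.48, -93.88, 30.28, 7.27, -4.29, -0.07], [2.48, -93.8, 30.28, 7.27, -4.28, -0.07], [2.48, -93.75, 30.29, 7.27, -4.27, -0.07], [2.48, -93.72, 30.29, 7.27, -4.27, -0.07], [2.48, -93.71, 30.29, 7.27, -4.27, -0.07], [2.49, -93.7, 30.29, 7.27, -4.27, -0.07], [2.49, -93.7, 30.29, 7.27, -4.27, -0.07], [2.48, -93.7, 30.29, 7.27, -4.27, -0.07]]
F/M [[-10.77, -4.15, -13.15, -1.17, -5.02, 1.26], [-11.47, -3.25, -13.82, -1.12, -4.95, 1.21], [-11.67, -3.86, -12.56, -1.05, -4.78, 1.16], [-11.45, -4.44, -11.24, -1.04, -4.65, 1.07], [-11.39, -4.17, -12.83, -1.06, -4.7, 1.06], [-12.02, -3.91, -12.2, -1.03, -4.64, 1.17], [-11.55, -3.45, -12.25, -1.01, -4.57, 1.1], [-11.59, -2.66, -11.43, -1.03, -4.66, 1.08], [-11.03, -4.01, -12.04, -1.04, -4.65, 1.12], [-12.43, -2.61, -11.29, -1.01, -4.61, 1.11], [-11.01, -3.0, -11.23, -1.06, -4.64, 1.14], [-10.94, -3.06, -11.34, -1.01, -4.59, 1.08]]
k60 -1 t 50.7 th 60.14 r 0.0614 phi 63.05 F [-11.44  -3.55 -12.11] M [-1.052 -4.705  1.13 ] My -4.782 sdF [0.45 0.6  0.82] sdM [0.047 0.136 0.058] op 0.0198 j [   8.7   49.6   23.5  -14.4 -122.5 -105.4]
[0.84 1.02 0.63 0.26 0.88 0.53 0.73 0.26 0.69 0.05 0.34 0.46] 0.5574804517703413
[[0.5, 0.45, -0.01, 0.02, 0.0, -0.069, 0.0], [0.5, 1.0, -0.01, 0.08, 0.0, -0.157, 0.0], [0.5, 1.49, -0.01, 0.18, 0.0, -0.235, 0.0], [0.5, 1.82, -0.01, 0.26, 0.0, -0.288, 0.0], [0.5, 2.0, -0.01, 0.32, 0.0, -0.317, 0.0], [0.5, 2.11, -0.01, 0.36, 0.0, -0.335, 0.0], [0.5, 2.17, -0.01, 0.38, 0.0, -0.345, 0.0], [0.5, 2.19, -0.01, 0.39, 0.0, -0.349, 0.0]]
```

Request:
move_arm(commands=[[0.5,0.45,0,0.02,0,-0.069,0],[0.5,1,0,0.08,0,-0.157,0],[0.5,1.49,0,0.18,0,-0.235,0],[0.5,1.82,0,0.26,0,-0.288,0],[0.5,2,0,0.32,0,-0.317,0],[0.5,2.11,0,0.36,0,-0.335,0],[0.5,2.17,0,0.38,0,-0.345,0],[0.5,2.19,0,0.39,0,-0.349,0]])

```text
clock: 51.7
tool_pos: [0.5322, -0.0233, 0.1709]
orientation: [-179.4, -40.0, 174.1]
force: [-3.0, -4.4, -15.5]
opening: 0.0197
```

Run:
```python
from h import *
import h
from plant import cams
commit([5,2.19,0,.39,0,-.349,0])
h.N=12
meas("k40",-1)
x=Ts(show=False)[-1];print(x[3].round(2),x[3].mean())
arc([37.5,33.5,34.5,36.7,38.5,39.5,39.9,40])
```

```text
tau [[2.78, -81.43, 30.13, 7.0, -4.74, 0.01], [2.96, -81.33, 30.39, 7.05, -4.71, 0.02], [2.73, -81.2, 30.16, 7.07, -4.5, 0.02], [2.7, -80.98, 30.18, 7.07, -4.45, 0.02], [2.69, -80.84, 30.19, 7.07, -4.43, 0.03], [2.68, -80.76, 30.2, 7.07, -4.41, 0.03], [2.68, -80.72, 30.2, 7.07, -4.41, 0.03], [2.68, -80.69, 30.2, 7.07, -4.4, 0.03], [2.68, -80.68, 30.2, 7.07, -4.4, 0.03], [2.68, -80.67, 30.2, 7.07, -4.4, 0.03], [2.68, -80.67, 30.2, 7.07, -4.4, 0.03], [2.68, -80.67, 30.2, 7.07, -4.4, 0.03]]
F/M [[-3.04, -4.41, -15.52, -1.46, -4.95, 0.79], [-3.77, -6.02, -16.21, -1.44, -5.06, 0.76], [-4.19, -4.22, -15.33, -1.42, -4.84, 0.68], [-2.47, -3.53, -14.9, -1.36, -4.78, 0.69], [-3.7, -3.25, -13.93, -1.28, -4.72, 0.64], [-3.95, -3.92, -14.89, -1.36, -4.74, 0.65], [-3.5, -4.5, -14.64, -1.33, -4.72, 0.69], [-4.51, -3.87, -14.88, -1.36, -4.67, 0.69], [-4.66, -2.95, -15.18, -1.33, -4.67, 0.71], [-3.97, -3.73, -14.6, -1.34, -4.71, 0.7], [-3.68, -3.89, -14.06, -1.38, -4.71, 0.66], [-4.7, -5.22, -13.94, -1.36, -4.73, 0.66]]
k40 -1 t 52.25 th 40.04 r 0.0611 phi 42.70 F [ -3.85  -4.13 -14.84] M [-1.369 -4.775  0.691] My -4.881 sdF [0.63 0.81 0.65] sdM [0.05  0.114 0.042] op 0.0199 j [  10.8   35.3   10.   -10.4 -103.5 -105.4]
[0.98 0.87 0.6  1.14 0.44 0.64 0.78 0.5  0.51 0.57 0.51 0.12] 0.6372591107945299
[[0.5, 0.28, -0.01, 0.0, 0.0, -0.043, 0.0], [0.5, 0.72, -0.01, 0.04, 0.0, -0.113, 0.0], [0.5, 0.61, -0.01, 0.03, 0.0, -0.096, 0.0], [0.5, 0.37, -0.01, 0.01, 0.0, -0.057, 0.0], [0.5, 0.17, -0.01, -0.0, 0.0, -0.026, 0.0], [0.5, 0.05, -0.01, -0.0, 0.0, -0.008, 0.0], [0.5, 0.01, -0.01, -0.0, 0.0, -0.001, 0.0], [0.5, -0.0, -0.01, -0.0, 0.0, 0.0, 0.0]]
```

Request:
move_arm(commands=[[0.5,0.35,0,0.01,0,-0.055,0],[0.5,0.9,0,0.06,0,-0.14,0],[0.5,0.8,0,0.05,0,-0.125,0],[0.5,0.5,0,0.02,0,-0.078,0],[0.5,0.25,0,0.01,0,-0.039,0],[0.5,0.1,0,0,0,-0.016,0],[0.5,0.02,0,0,0,-0.004,0],[0.5,0,0,0,0,0,0]])

```text
clock: 53.25
tool_pos: [0.5307, -0.0232, 0.1731]
orientation: [-179.4, -40.3, 174.1]
force: [-8.5, -1.1, -1.7]
opening: 0.0196
```

```bash
python3 - <<'E'
from h import *
import h
from plant import cams
h.N=12
meas("k40",1)
x=Ts(show=False)[-1];print(x[3].round(2),x[3].mean())
E
sed -i '/^al=/,$d' fit2.py
cat >> fit2.py <<'E'
al=["d20","d40","d60","d0","e35","e15","e-15","f24","f0","k5","k25","k50","k60","k40"]
pr=["d20","d40","e15","f24","k5","k25","k50","k60","k40"]
fit(pr,True);fit(pr,cs=.08);fit(pr,cs=.005);fit(al);fit(al,loss="soft_l1")
fit(["d40","e15","k5","k25","k50","k60","k40"]);fit(["e15","k5","k25","k50","k60","k40"]);fit(pr,G=3.36)
E
python3 fit2.py
```

```text
tau [[0.96, -73.79, 30.27, 7.59, -0.24, -0.06], [0.83, -74.02, 30.05, 7.53, -0.33, -0.06], [1.07, -74.22, 30.27, 7.51, -0.55, -0.06], [1.11, -74.46, 30.25, 7.51, -0.6, -0.07], [1.12, -74.62, 30.24, 7.51, -0.63, -0.07], [1.13, -74.7, 30.23, 7.51, -0.65, -0.07], [1.13, -74.75, 30.23, 7.51, -0.65, -0.07], [1.13, -74.78, 30.23, 7.51, -0.66, -0.07], [1.13, -74.79, 30.23, 7.51, -0.66, -0.07], [1.14, -74.8, 30.22, 7.51, -0.66, -0.07], [1.14, -74.81, 30.23, 7.51, -0.66, -0.07], [1.14, -74.81, 30.22, 7.51, -0.66, -0.07]]
F/M [[-8.49, -1.14, -1.68, -0.04, -0.27, 0.07], [-8.36, 0.16, -2.8, -0.02, -0.29, 0.09], [-8.04, -1.18, -2.66, -0.18, -0.47, 0.1], [-7.97, -1.38, -3.15, -0.14, -0.51, 0.11], [-8.22, -0.95, -2.67, -0.16, -0.59, 0.1], [-9.2, -0.9, -3.72, -0.15, -0.65, 0.13], [-8.07, -1.17, -2.82, -0.21, -0.63, 0.11], [-7.79, -0.58, -3.09, -0.16, -0.61, 0.12], [-8.81, -1.68, -2.72, -0.21, -0.58, 0.09], [-9.92, -1.29, -2.97, -0.18, -0.63, 0.14], [-8.08, -2.42, -2.74, -0.18, -0.64, 0.16], [-8.39, -1.18, -3.54, -0.11, -0.62, 0.15]]
k40 1 t 53.8 th 40.22 r 0.0618 phi 40.36 F [-8.45 -1.14 -2.88] M [-
[... 452 characters left out ...]

1 -90 T -0.61 pred -0.50
-1 -150 T 0.62 pred 0.70
1 -149 T -0.42 pred -0.27
1 -130 T -0.20 pred -0.33
1 -105 T -0.50 pred -0.43
-1 -105 T 0.46 pred 0.54
-1 -130 T 0.81 pred 0.64
1 -94 T -0.36 pred -0.48
-1 -95 T 0.51 pred 0.49
-1 -115 T 0.57 pred 0.58
1 -115 T -0.56 pred -0.39
A 0.269 psi0 -82.6 +- 10.3 D 0.49 L 0.416 c -0.051 cost 12.7
A 0.279 psi0 -93.8 +- 6.6 D 0.48 L 0.415 c -0.001 cost 13.7
A 0.359 psi0 -104.5 +- 5.3 D 0.40 L 0.402 c -0.016 cost 35.5
A 0.379 psi0 -101.4 +- 7.6 D 0.45 L 0.411 c -0.012 cost 21.0
A 0.270 psi0 -88.9 +- 8.9 D 0.49 L 0.416 c -0.023 cost 8.5
A 0.269 psi0 -94.7 +- 10.0 D 0.50 L 0.417 c -0.007 cost 7.8
A 0.270 psi0 -84.2 +- 8.5 D 0.49 L 0.416 c -0.016 cost 13.1
```

Run:
```python
from h import *
arc([43,47.5,51,54,55.8,56.6,57,57])
```

```text
[[0.5, -0.34, -0.01, 0.01, 0.0, 0.053, 0.0], [0.5, -0.84, -0.01, 0.05, 0.0, 0.131, 0.0], [0.5, -1.22, -0.01, 0.11, 0.0, 0.192, 0.0], [0.5, -1.55, -0.01, 0.19, 0.0, 0.245, 0.0], [0.5, -1.74, -0.01, 0.24, 0.0, 0.276, 0.0], [0.5, -1.83, -0.01, 0.26, 0.0, 0.29, 0.0], [0.5, -1.87, -0.01, 0.28, 0.0, 0.297, 0.0], [0.5, -1.87, -0.01, 0.28, 0.0, 0.297, 0.0]]
```

Request:
move_arm(commands=[[0.5,-0.34,0,0.01,0,0.053,0],[0.5,-0.84,0,0.05,0,0.131,0],[0.5,-1.22,0,0.11,0,0.192,0],[0.5,-1.55,0,0.19,0,0.245,0],[0.5,-1.74,0,0.24,0,0.276,0],[0.5,-1.83,0,0.26,0,0.29,0],[0.5,-1.87,0,0.28,0,0.297,0],[0.5,-1.87,0,0.28,0,0.297,0]])

```text
clock: 54.8
tool_pos: [0.5431, -0.0244, 0.1592]
orientation: [-179.1, -57.3, 173.8]
force: [-12.0, -1.5, -1.4]
opening: 0.02
```

```bash
python3 - <<'E'
from h import *
import h
from plant import cams
commit([5,-1.87,0,.28,0,.297,0])
h.N=12
meas("k57",1)
x=Ts(show=False)[-1];print(x[2],x[3].round(2),x[3].mean())
s=cams.snapshot("scene");pickle.dump(s,open("pics/scene8.pkl","wb"));print(markang(s))
a=pickle.load(open("pics/scene5.pkl","rb"))["frame"]
f=lambda x:cv2.resize(x[190:280,220:310],None,fx=4.4,fy=5,interpolation=cv2.INTER_CUBIC)
cv2.imwrite("pics/cmp8.png",np.hstack([f(a),f(s["frame"])])[:,:,::-1])
E
sed -i 's/"k40"\]/"k40","k57"]/g' fit2.py; python3 fit2.py
```

```text
tau [[0.98, -85.77, 29.93, 7.46, -0.75, -0.17], [1.03, -86.09, 29.91, 7.46, -0.81, -0.17], [1.03, -86.27, 29.9, 7.47, -0.84, -0.17], [1.03, -86.36, 29.89, 7.47, -0.85, -0.17], [1.03, -86.41, 29.88, 7.47, -0.86, -0.17], [1.03, -86.44, 29.88, 7.47, -0.87, -0.17], [1.03, -86.46, 29.88, 7.47, -0.87, -0.17], [1.03, -86.46, 29.88, 7.47, -0.87, -0.17], [1.03, -86.47, 29.88, 7.47, -0.87, -0.17], [1.03, -86.47, 29.88, 7.47, -0.87, -0.17], [1.03, -86.47, 29.88, 7.47, -0.87, -0.17], [1.03, -86.48, 29.88, 7.47, -0.87, -0.17]]
F/M [[-12.05, -1.51, -1.38, -0.07, -0.68, 0.14], [-12.26, -0.8, -1.16, -0.1, -0.81, 0.23], [-11.88, -1.51, -1.82, -0.01, -0.82, 0.16], [-12.69, -0.64, -0.95, -0.07, -0.82, 0.21], [-11.78, -0.66, -2.08, -0.04, -0.86, 0.24], [-12.23, -0.88, -2.37, -0.06, -0.86, 0.24], [-11.22, 0.5, -1.22, 0.03, -0.84, 0.24], [-11.65, -0.83, -1.72, -0.12, -0.91, 0.23], [-12.08, -1.26, -1.5, -0.04, -0.9, 0.22], [-12.04, -0.65, -0.99, -0.06, -0.79, 0.24], [-12.94, -0.93, -2.45, -0.08, -0.87, 0.22], [-11.56, -1.61, -2.06, -0.04, -0.87, 0.18]]
k57 1 t 55.35 th 57.26 r 0.0621 phi 57.67 F [-12.03  -
[... 516 characters left out ...]
0
-1 -150 T 0.62 pred 0.70
1 -149 T -0.42 pred -0.27
1 -130 T -0.20 pred -0.33
1 -105 T -0.50 pred -0.43
-1 -105 T 0.46 pred 0.54
-1 -130 T 0.81 pred 0.64
1 -94 T -0.36 pred -0.48
-1 -95 T 0.51 pred 0.49
-1 -115 T 0.57 pred 0.58
1 -115 T -0.56 pred -0.39
1 -98 T -0.47 pred -0.47
A 0.269 psi0 -82.6 +- 10.1 D 0.49 L 0.416 c -0.051 cost 12.7
A 0.279 psi0 -93.8 +- 6.3 D 0.48 L 0.415 c -0.001 cost 13.7
A 0.356 psi0 -103.8 +- 5.2 D 0.39 L 0.402 c -0.016 cost 35.7
A 0.374 psi0 -100.2 +- 7.3 D 0.45 L 0.412 c -0.012 cost 21.1
A 0.270 psi0 -88.8 +- 8.6 D 0.49 L 0.416 c -0.023 cost 8.5
A 0.269 psi0 -94.2 +- 9.7 D 0.50 L 0.417 c -0.007 cost 7.8
A 0.270 psi0 -83.9 +- 8.2 D 0.49 L 0.416 c -0.016 cost 13.2
```

View pics/cmp8.png

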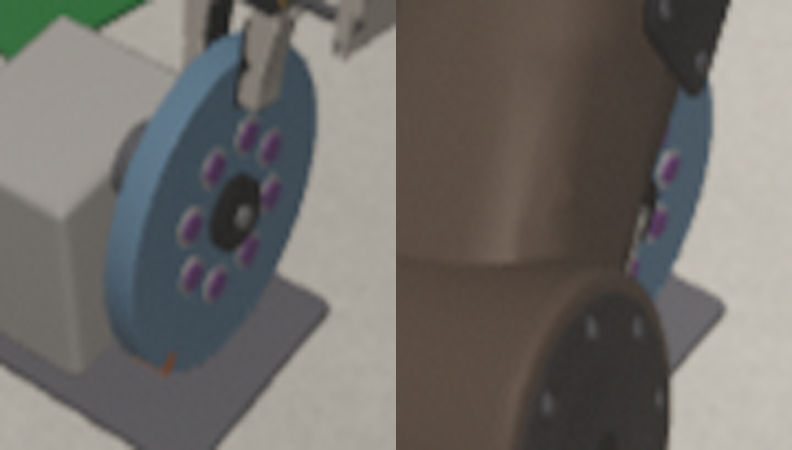

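Run:
```python
from plant import sensors,job
o=sensors.get_obs();print(o["clock"],o["opening"],abs(o["qvel"]).max(),o["force"])
print(job.close_job())
```

```text
55.4 0.020032566513587008 0.08309125961735757 [-11.76433158  -1.06864889  -1.07499542]
the job is handed in; nothing more can be done
None
```

I handed the job in at 55.4 s with the disc still gripped and at rest. My estimate is that its heavy side is straight down to within about ±8°, and the limit is 17°. No verdict was reported.

**What I did:** I gripped the blue disc by its rim, turned it in three grips and compared the pull from both sides at nine disc angles. The pull is one way with the disc turned between +40° and −45° from its start, near zero around −90° to −115°, and the other way at −130° and −150°. I parked it at about −97.5°.

**Last checks:**
- **At the parked angle:** coming from one side only, the feel was −0.51 N m. That is almost exactly the bearing drag, so the remaining pull is about zero.
- **Grip:** the fingers stood at 20.0 mm, the disc's thickness.
- **Rest:** the joint speeds were below 0.1 degrees/s.

**What disagreed or stayed unchecked:**
- Several one-sided readings were spoilt when the arm settled back after stopping. I gave them little weight.
- Single comparisons scattered by about 0.1 N m, and fits on different subsets put the balance angle anywhere from −83° to −104°.
- In the last grip the arm hid the orange mark, so the final angle rests on the arm's own pose. Earlier mark sightings agreed with that to about 2°.
- I did not check the bystanders in a final picture. I kept the arm's path clear of them.

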